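Set the cleaned driver module up to drain

ROBOT

A 6-joint arm with a two-finger parallel gripper is mounted at the origin on the work surface. World frame = base frame: x ahead of the robot, y to its left, z up, the work surface at z = 0. Lengths are in m, angles in rad, forces in N, time in s.
With the tool pointing down it reaches from about 0.325 to 0.875 m from the base axis. Payload 4.4 kg.
Tool frame: the origin (TCP) lies between the finger pads, 19 mm behind the fingertips; this is the grasp point; z points along the fingers, y is the line along which they close (so a half turn about z gives the same grasp; the last joint's range is limited). The gripper opens to 85 mm and grips with 20 to 120 N. Pads are 22 mm wide; open, the fingers measure 114 mm over their backs; the gripper's body (76 mm by 85 mm) begins 54 mm behind the grasp point. The pads swing forward as they close: fully open they stand 13 mm farther back than shut.
Start: joints at [-1.29, 0.207, 1.542, -0, 1.393, -0.15], TCP at [0.24, -0.522, 0.25] pointing down, gripper open.
Joint ranges: [-2.73, 2.73], [-0.86, 2.22], [0.23, 2.46], [-1.11, 4.25], [0.08, 2.63], [-2.82, 2.82]. Speed limits (rad/s): [2.79, 2.79, 3.14, 3.14, 3.14, 3.14].

INTERFACE

Orientations are given as a unit quaternion [x, y, z, w].
In Python, from workcell import * gives the robot as it stands.
- The arm moves only by the shell command python3 -m crank 'ROWS' [FORCE]. ROWS is JSON, a list of rows, each an object of numbers: "fingers": the closure, from -1 (fully open) to 1 (shut); "tx", "ty", "tz": the shift along the world's x, y, z in cm; "roll": the turn about the world's z in degrees. In form: [{"fingers": .., "tx": .., "ty": .., "tz": .., "roll": ..}, ...]. A call has exactly 10 rows; each row is the pose to reach, as a shift and turn from the pose commanded when the call began; what a row does not reach only later rows make up. A row lasts 1/10 s, in which the tool goes at most 50 mm and 8.59 degrees, less where a joint would pass 70% of its speed; a pose out of reach is approached as far as the arm can. A call with a gripper value outside its range is refused whole. The fingers move at their own pace and stop on an object; FORCE is the grip in N (left out, the last holds). Time passes only in rows, so rows that repeat a pose let the fingers close, or fill a call up. It gives the time, the measured TCP pose, the force, the opening and the grip force at its end, in the units of the state.
- get_obs(): the state, without advancing time (a new reading comes with each control period).
- read_camera(name): name is "scene" or "side" or "wrist"; returns a dict with "image" (420x560x3 uint8, blue, green, red), "fx", "fy", "cx", "cy" (pixels), "dist" ([k1, k2, p1, p2, k3] as OpenCV has them; the pictures are not rectified), "extrinsics" (4x4, takes a point from world to camera coordinates); the wrist camera has in their place "mount" (4x4, takes a point from camera to tool coordinates, whose origin is the TCP and whose axes are the flange's). Camera axes: x right, y down, z forward; pixel columns grow to the right and rows downward; lengths in m; the calibration is good to about 2 mm. A picture is of the moment at which its call begins: read the wrist's pose just before it. There is no depth.
- close_job(): hands the job in; it is judged then, once.
The state is a dict: "time_s": time; "joint_positions": joint angles; "joint_vel": joint speeds; "joint_efforts": joint torques, N m; "position": TCP position; "tool_rot": TCP orientation; "ft_force": force on the tool from outside, world axes, zero at the start; "torque": the same for the moment, N m; "width": finger opening in m; "grip_force": force on a finger pad.
Only numpy, scipy, OpenCV 4.12 (cv2) and the standard library are available. Lean on these libraries where they do the work, as an engineer would, in place of code of your own. Each camera call takes 0.05 s, during which the arm holds its last target. There are 200 camera calls.

TASK

Clear the spray can out of the drip tray under the pegboard stand and stand it upright in the cardboard carton with the other cans. Lean the cleaned driver module up in the tray to drain: heat-sink back to the pegboard and square to it, terminal-block end up and resting on the pegboard, foot on the tray floor against the tray's front lip. Set it in gently, let go, and leave everything else on the bench where it is.

Things in the scene. Friction and masses are not known exactly. Their poses are not given: they have to be found in the camera images.
- rack: Fixed bench-top stand: upright brown pegboard panel 420 wide, 360 high, a shallow aluminium drip tray at its foot, a wooden tool ledge above. Origin on the bench at the middle of the panel's front face; x points horizontally into the panel, y along it, z up. Panel face: x = 0. Wooden feet 20 high at |y| = 172 to 208 reach out to x = -120.
- lip (a point): Middle of the inner face of the tray's front lip, level with the tray floor (rack frame -100, 0, 6 mm; axes as the rack). Tray inside: x -100 to 0, |y| under 112 in the rack frame, floor 6 above the bench; the lip (3 thick) and end walls rise 18 above the floor.
- ledge (a point): Middle of the ledge's lower front edge (rack frame -60, 0, 235 mm). The ledge overhangs the tray over the whole width, 235 to 253 above the bench: a tool pointing straight down does not get in under it; one tilted about 40 degrees, pointing down and towards the panel, does. Screwdrivers standing in it at |y| = 142 to 175 reach down to 163.
- module: Motor driver module, 0.3 to 0.6 kg: finned aluminium heat sink 190 (x) by 50 (y) by 28 with a dark circuit board of the same outline on it, 30 together. Origin: middle of the underside (fin tips, its back); x to the head end with the grey terminal block, z out of the component side. Starts flat on the bench, components up, head roughly towards the rack. Grip across the 50 mm, on the plain sides.
- head_edge (a point): Middle of the module's back edge at the head end (module frame 95, 0, 0 mm): this edge rests on the panel; the back is then about 68 degrees from horizontal. Terminal block at x = 81 to 93, its top 41 above the underside.
- foot_edge (a point): Middle of the module's component-side edge at the foot end (module frame -95, 0, 30 mm): this edge comes against the lip. Two capacitors at x = -66 reach 51 above the underside, a relay at x = -36 reaches 44, all other parts 35 or less.
- can: Slim dark aerosol can that starts standing in the drip tray, 53 diameter, 120 high with its cap (plain cylinder to 90, cap 43 diameter above 99), 0.14 to 0.28 kg. Gripped tilted, take it 75 to 90 above its base: lower down, its top meets the gripper's body. Origin at the centre of its base, z up its axis.
- carton: Fixed open cardboard carton, outside 240 (x) by 130 (y) by 45 high, walls and floor 4 thick, origin at the centre of its underside. Two cans stand in it at x = +75; the rest, x = -116 to about +40, is free; x = -55, y = 0 leaves room for the fingers.
- spare1: One of the two cans already standing in the carton, same can as the one in the tray; origin at the centre of its base. To be left standing.
- spare2: The other can already standing in the carton; origin at the centre of its base. To be left standing.
- driver: Bystander: screwdriver about 180 long lying on the bench, origin near its middle on the underside.
- tape: Bystander: roll of black tape lying flat, 90 diameter, 20 high, origin under its centre.
- meter: Bystander: yellow and black multimeter lying on its back, 75 by 150 by 33, origin under its centre.
- jar: Bystander: glass jar with steel lid, 60 diameter, 80 high, origin under its centre.
- oldboard: Bystander: small bare circuit board lying flat, 100 by 70, parts up to 18 high, origin under its centre. Not the module.

How it is judged:
At the end, for the whole second after the job is handed in: Can upright on the carton floor, the two spares standing. Module in the tray, components out, terminal end up: head edge within 7 mm of the panel, foot on the floor within 7 mm of the front lip, 17-27 deg from vertical, square within 8 deg. Released, at rest (z of can in the frame of carton between -0.005 and 0.012 m and x of can in the frame of carton between -0.1 and 0.06 m and y of can in the frame of carton between -0.05 and 0.05 m and angle between each of can, spare1, spare2's own z axis and vertical below 0.1 rad and x of head_edge in the frame of rack above -0.007 m and z of head_edge in the frame of rack between 0.15 and 0.2 m and x of foot_edge in the frame of lip between -0.004 and 0.007 m and z of foot_edge in the frame of lip below 0.018 m and y of foot_edge in the frame of lip between -0.095 and 0.095 m and angle between module's own x axis and vertical between 0.3 and 0.48 rad and angle between module's own z axis and vertical below 1.4 rad and angle between the y axis of module and the y axis of rack, either way round below 0.14 rad and linear speed of each of module, can below 0.01 m/s); the robot touches nothing.
It fails at once if the module is banged or pressed against the stand with more than 40 N (contact force between module and rack above 40 N).
It fails at once if another thing on the bench or in the carton is shoved more than 30 mm (distance of any of spare1, spare2, driver, tape, meter, jar, oldboard from where it was at the start of the episode above 0.03 m).
It also fails if it takes over 59 s, if anything falls off the work surface, if the arm or the gripper's body presses on something with over 40 N, if the wrist force passes 120 N, or if a joint passes its speed limit or range.

## Working session

There is one attempt and no reset: what is moved stays moved. The work goes in short steps, Python scripts to look and compute and a shell command to move; the robot and the scene stay as the last step left them, time stands still between calls to the robot, and variables do not carry over. Pictures are saved under pics/ and viewed, at most 10 in all, crops included, and the job is handed in when it is done.

```bash
ls; mkdir -p pics; python3 - <<'E'
from workcell import *
import cv2,numpy as np
for n in ["scene","side"]:
    c=read_camera(n); cv2.imwrite(f"pics/{n}0.png",c["image"]); np.savez(f"{n}0.npz",**c)
    print(n,c["fx"],c["cx"],c["cy"],c["dist"],np.round(c["extrinsics"],3).tolist())
print(get_obs())
E
python3 -m crank --help | head -40
```

```text
pics
scene 546.0556235319616 277.8568021549724 215.6996045482097 [0.06352805 0.         0.         0.         0.        ] [[-0.43, 0.903, -0.003, 0.246], [0.675, 0.32, -0.665, -0.28], [-0.599, -0.288, -0.747, 1.833], [0.0, 0.0, 0.0, 1.0]]
side 542.58472733386 280.25178407450795 216.46434897061982 [-0.08673522  0.          0.          0.          0.        ] [[-0.549, -0.836, 0.005, 0.304], [-0.656, 0.427, -0.622, 0.469], [0.518, -0.345, -0.783, 1.093], [0.0, 0.0, 0.0, 1.0]]
{'time_s': 0.1, 'joint_positions': array([-1.29053311e+00,  2.07373048e-01,  1.54281342e+00, -1.60864371e-05,
        1.39351838e+00, -1.50493085e-01]), 'joint_vel': array([-0.00055031, -0.00092627, -0.00356805, -0.00103925, -0.00068757,
        0.00152879]), 'joint_efforts': array([-1.05965548e-03, -3.84095585e+01, -2.92548072e+01, -3.39287844e-04,
        4.89364145e-03,  4.42799887e-06]), 'position': array([ 0.23990286, -0.52184638,  0.24891902]), 'tool_rot': array([ 9.76894797e-01,  2.13718131e-01, -7.63757350e-05, -1.05335963e-03]), 'ft_force': array([0.85050478, 0.05065193, 0.50914754]), 'torque': array([ 0.02665137,  0.00575354, -0.00554189]), 'grip_force': 0.0, 'width': 0.08548419167109281}invalid input: not JSON, or not a number
```

View pics/scene0.png

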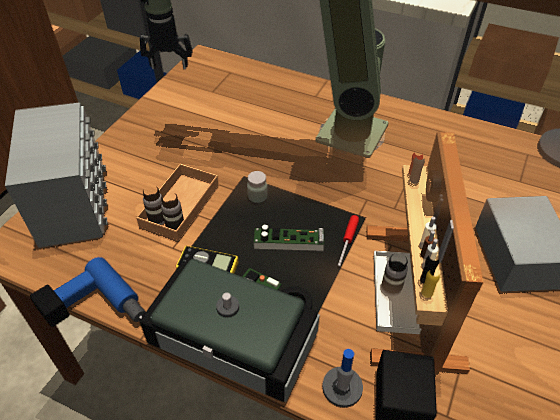

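View pics/side0.png

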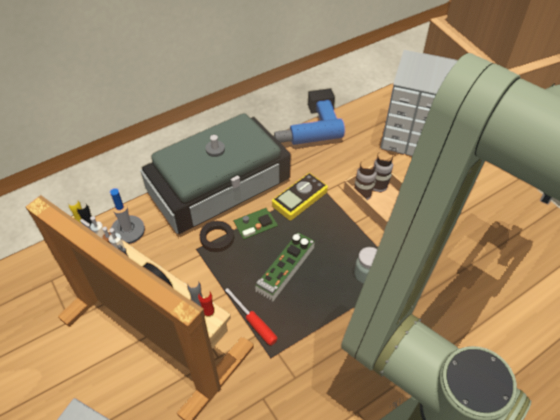

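```bash
python3 - <<'E'
import cv2
a=cv2.imread("pics/scene0.png"); 
l=cv2.resize(a[210:350,340:490],None,fx=4,fy=4,interpolation=cv2.INTER_CUBIC)
r=cv2.resize(a[160:270,125:335],None,fx=3,fy=3,interpolation=cv2.INTER_CUBIC)
cv2.imwrite("pics/c1.png",l)
cv2.imwrite("pics/c2.png",r)
E
```

```text
(no output)
```

View pics/c1.png

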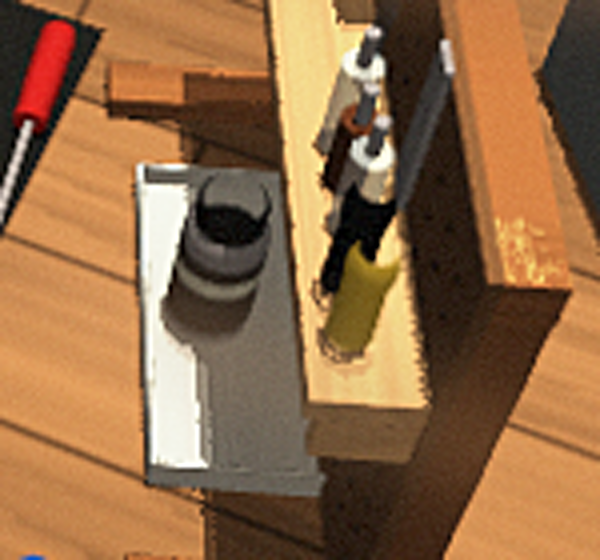

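View pics/c2.png

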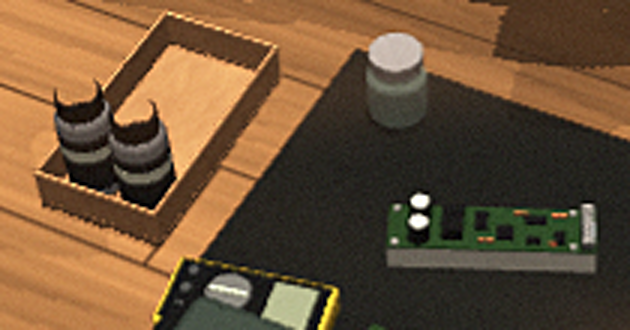

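```bash
cat > h.py <<'E'
import numpy as np,cv2
from scipy.optimize import least_squares
def load(n):
    c=dict(np.load(n,allow_pickle=True)); return c
def K(c): return np.array([[c["fx"],0,c["cx"]],[0,c["fy"],c["cy"]],[0,0,1]],float)
def proj(c,P):
    E=c["extrinsics"]; r,_=cv2.Rodrigues(E[:3,:3]); return cv2.projectPoints(np.array(P,float).reshape(-1,3),r,E[:3,3],K(c),c["dist"])[0].reshape(-1,2)
def ray(c,px):
    u=cv2.undistortPoints(np.array([[px]],float),K(c),c["dist"])[0,0]; E=c["extrinsics"]; R=E[:3,:3]
    return -R.T@E[:3,3], R.T@np.array([u[0],u[1],1])
def atz(c,px,z):
    o,d=ray(c,px); return o+d*(z-o[2])/d[2]
def T(p): x,y,t=p; return np.array([[np.cos(t),-np.sin(t),x],[np.sin(t),np.cos(t),y]])
def w(p,L): L=np.array(L,float); M=T(p); return np.c_[L[:,:2]@M[:,:2].T+M[:,2],L[:,2]]
def fit(c,L,px,p0):
    r=least_squares(lambda p:(proj(c,w(p,L))-px).ravel(),p0); return r.x, np.abs(r.fun).max()
E
python3 - <<'E'
from h import *
s=load("scene0.npz")
c1=lambda u,v:(340+u/4,210+v/4); c2=lambda u,v:(125+u/3,160+v/3)
p,e=fit(s,np.array([[-103,115,24],[-103,-115,24],[-120,208,20]])/1e3,np.array([c1(136,165),c1(146,470),c1(106,65)]),[.5,.5,1.57])
print("rack",p.round(4),e)
print("ledge proj",(proj(s,w(p,np.array([[-60,-150,253],[-60,-150,235],[0,-210,360]])/1e3))-[340,210])*4)
R=p
for px,z in [((207,318),.006),((229,270),.09),((238,200),.126)]:
    q=atz(s,c1(*px),z); print("can",q, (T(R)[:,:2].T@(q[:2]-R[:2])))
m,e=fit(s,np.array([[-95,25,30],[-95,-25,30],[95,-25,30],[-95,-25,2],[95,-25,2]])/1e3,np.array([c2(390,207),c2(387,248),c2(597,251),c2(388,265),c2(597,270)]),[.4,.3,1.57]);print("module",m,e)
k,e=fit(s,np.array([[-120,-65,45],[-120,65,45],[120,65,45],[120,-65,45]])/1e3,np.array([c2(168,13),c2(280,45),c2(157,240),c2(38,175)]),[.4,0,0]);print("carton",k,e)
k,e=fit(s,np.array([[-120,-65,45],[-120,65,45],[120,65,45],[120,-65,45]])/1e3,np.array([c2(280,45),c2(168,13),c2(38,175),c2(157,240)]),[.4,0,0]);print("carton",k,e)
E
```

```text
rack [0.5409 0.3729 1.9253] 0.4178369815945473
ledge proj [[292.65045967 305.96144385]
 [286.34175085 325.84661489]
 [481.42081514 292.08220734]]
can [0.55180814 0.31495146 0.006     ] [-0.05811576  0.00990865]
can [0.57260683 0.32213461 0.09      ] [-0.0585999  -0.01209019]
can [0.54780851 0.31416694 0.126     ] [-0.05746296  0.01393188]
module [0.52103513 0.01078548 1.993607  ] 0.6147608047160134
carton [ 0.53958338 -0.3276175   0.03454867] 5.308927777550679
carton [ 0.5346524  -0.33086483 -0.18132215] 44.61564765229775
```

```bash
python3 -m crank '[{"fingers":-1,"tx":0,"ty":0,"tz":0,"roll":5},{"fingers":-1,"tx":0,"ty":0,"tz":0,"roll":5},{"fingers":-1,"tx":3,"ty":0,"tz":0,"roll":5},{"fingers":-1,"tx":3,"ty":0,"tz":0,"roll":5},{"fingers":-1,"tx":3,"ty":0,"tz":0,"roll":5},{"fingers":-1,"tx":3,"ty":0,"tz":0,"roll":5},{"fingers":-1,"tx":3,"ty":0,"tz":0,"roll":5},{"fingers":-1,"tx":3,"ty":0,"tz":0,"roll":5},{"fingers":-1,"tx":3,"ty":0,"tz":0,"roll":5},{"fingers":-1,"tx":3,"ty":0,"tz":0,"roll":5}]'
```

```text
time_s: 1.1
position: [0.2699, -0.5225, 0.2501]
tool_rot: [0.967, 0.256, -0.0, 0.0]
ft_force: [1.1, 0.9, -0.1]
width: 0.0856
grip_force: 0.0
```

```bash
python3 -m crank '[{"fingers":-1,"tx":3,"ty":-5,"tz":2,"roll":0},{"fingers":-1,"tx":6,"ty":-10,"tz":4,"roll":0},{"fingers":-1,"tx":9,"ty":-16,"tz":6,"roll":0},{"fingers":-1,"tx":12,"ty":-22,"tz":8,"roll":0},{"fingers":-1,"tx":15,"ty":-28,"tz":10,"roll":0},{"fingers":-1,"tx":18,"ty":-34,"tz":12,"roll":0},{"fingers":-1,"tx":20,"ty":-38,"tz":12,"roll":0},{"fingers":-1,"tx":21,"ty":-40,"tz":12,"roll":0},{"fingers":-1,"tx":22,"ty":-42,"tz":12,"roll":0},{"fingers":-1,"tx":22,"ty":-42,"tz":12,"roll":0}]'; python3 -c "
from workcell import *
o=get_obs();print(o['joint_positions'].round(3),o['position'],o['tool_rot'].round(4))"
```

```text
time_s: 2.1
position: [0.4146, -0.7962, 0.3229]
tool_rot: [0.966, 0.256, 0.004, 0.021]
ft_force: [-1.6, 1.2, 1.2]
width: 0.0855
grip_force: 0.0
[-1.188  0.988  0.225  0.004  1.886 -0.134] [ 0.41461684 -0.79618366  0.32294278] [0.9664 0.2561 0.0045 0.0209]
```

```bash
python3 -m crank '[{"fingers":-1,"tx":0,"ty":0,"tz":0,"roll":0},{"fingers":-1,"tx":2,"ty":-4,"tz":0,"roll":0},{"fingers":-1,"tx":4,"ty":-8,"tz":0,"roll":0},{"fingers":-1,"tx":6,"ty":-12,"tz":0,"roll":0},{"fingers":-1,"tx":8,"ty":-16,"tz":0,"roll":0},{"fingers":-1,"tx":10,"ty":-20,"tz":0,"roll":0},{"fingers":-1,"tx":10,"ty":-20,"tz":0,"roll":0},{"fingers":-1,"tx":10,"ty":-20,"tz":0,"roll":0},{"fingers":-1,"tx":10,"ty":-20,"tz":0,"roll":0},{"fingers":-1,"tx":10,"ty":-20,"tz":0,"roll":0}]'; python3 -c "
from workcell import *
o=get_obs();print(o['joint_positions'].round(4),o['position'],o['tool_rot'].round(4))"
```

```text
time_s: 3.1
position: [0.4264, -0.8245, 0.267]
tool_rot: [0.966, 0.256, 0.009, 0.039]
ft_force: [0.1, 0.4, 0.8]
width: 0.0854
grip_force: 0.0
[-1.189   1.0514  0.2252  0.0078  1.7855 -0.1344] [ 0.42636357 -0.82453536  0.26704647] [0.9659 0.256  0.0087 0.039 ]
```

```bash
python3 -m crank '[{"fingers":-1,"tx":0,"ty":0,"tz":0,"roll":0},{"fingers":-1,"tx":-2,"ty":4,"tz":0,"roll":0},{"fingers":-1,"tx":-4,"ty":8,"tz":0,"roll":0},{"fingers":-1,"tx":-6,"ty":12,"tz":0,"roll":0},{"fingers":-1,"tx":-8,"ty":16,"tz":0,"roll":0},{"fingers":-1,"tx":-10,"ty":20,"tz":0,"roll":0},{"fingers":-1,"tx":-10,"ty":20,"tz":0,"roll":0},{"fingers":-1,"tx":-10,"ty":20,"tz":0,"roll":0},{"fingers":-1,"tx":-10,"ty":20,"tz":0,"roll":0},{"fingers":-1,"tx":-10,"ty":20,"tz":0,"roll":0}]'; python3 -c "
from workcell import *
o=get_obs();print(o['joint_positions'].round(4),o['position'],o['tool_rot'].round(4))"
```

```text
time_s: 4.1
position: [0.3271, -0.6269, 0.2687]
tool_rot: [0.966, 0.256, 0.009, 0.041]
ft_force: [-0.5, -0.1, 0.5]
width: 0.0851
grip_force: 0.0
[-1.2162  0.4215  1.2277  0.0099  1.4093 -0.1646] [ 0.32713106 -0.62694592  0.26870589] [0.9658 0.2559 0.0088 0.0409]
```

```bash
cat >> h.py <<'E'
def st():
    from workcell import get_obs
    from scipy.spatial.transform import Rotation as R
    o=get_obs(); M=R.from_quat(o['tool_rot']).as_matrix(); z=M[:,2]
    print("t %.2f"%o['time_s'],"pos",o['position'].round(4),"j",o['joint_positions'].round(3),"tilt %.1f dir %.1f  xdir %.1f yz %.3f ydir %.1f"%(np.degrees(np.arccos(-z[2])),np.degrees(np.arctan2(z[1],z[0])),np.degrees(np.arctan2(M[1,0],M[0,0])),M[2,1],np.degrees(np.arctan2(M[1,1],M[0,1]))),"F",o['ft_force'].round(1),"w %.4f g %.1f"%(o['width'],o['grip_force']))
if __name__=="__main__": st()
E
python3 - <<'E'
from h import *
s=load("scene0.npz"); c2=lambda u,v:(125+u/3,160+v/3)
for p in [(40,242),(105,205),(103,145)]: print("cab",atz(s,p,0 if p[1]>150 else .25))
k,e=fit(s,np.array([[-120,-65,45],[-120,65,45],[120,65,45],[120,-65,45]])/1e3,np.array([c2(168,13),c2(280,45),c2(157,215),c2(38,175)]),[.4,0,0]);print("carton",k,e)
E
python3 -m crank '[{"fingers":-1,"tx":0,"ty":0,"tz":5,"roll":-8},{"fingers":-1,"tx":4,"ty":3,"tz":5,"roll":-16},{"fingers":-1,"tx":8,"ty":6,"tz":7,"roll":-24},{"fingers":-1,"tx":12,"ty":9,"tz":9,"roll":-32},{"fingers":-1,"tx":16,"ty":12,"tz":10,"roll":-40},{"fingers":-1,"tx":20,"ty":15,"tz":11,"roll":-48},{"fingers":-1,"tx":24,"ty":18,"tz":12,"roll":-57},{"fingers":-1,"tx":28,"ty":21,"tz":13,"roll":-57},{"fingers":-1,"tx":32,"ty":24,"tz":14,"roll":-57},{"fingers":-1,"tx":36,"ty":27,"tz":15,"roll":-57}]'; python3 h.py
```

```text
cab [ 0.81143374 -0.61148553  0.        ]
cab [ 0.62265862 -0.53798743  0.        ]
cab [ 0.61656158 -0.47517639  0.25      ]
carton [ 0.53187842 -0.33255671  0.03931209] 0.703517078202907
time_s: 5.1
position: [0.6784, -0.3617, 0.4148]
tool_rot: [0.971, -0.236, -0.01, 0.038]
ft_force: [0.7, -1.4, 0.8]
width: 0.0853
grip_force: 0.0
t 5.10 pos [ 0.6784 -0.3617  0.4148] j [-0.572  0.605  0.673 -0.082  1.856  1.453] tilt 4.5 dir -117.9  xdir -27.3 yz 0.079 ydir -117.3 F [ 0.7 -1.4  0.8] w 0.0853 g 0.0
```

```bash
python3 -m crank '[{"fingers":-1,"tx":5,"ty":2,"tz":0,"roll":0},{"fingers":-1,"tx":10,"ty":5,"tz":0,"roll":0},{"fingers":-1,"tx":110,"ty":-40,"tz":0,"roll":0},{"fingers":-1,"tx":110,"ty":-40,"tz":0,"roll":0},{"fingers":-1,"tx":110,"ty":-40,"tz":0,"roll":0},{"fingers":-1,"tx":110,"ty":-40,"tz":0,"roll":0},{"fingers":-1,"tx":110,"ty":-40,"tz":0,"roll":0},{"fingers":-1,"tx":110,"ty":-40,"tz":0,"roll":0},{"fingers":-1,"tx":110,"ty":-40,"tz":0,"roll":0},{"fingers":-1,"tx":110,"ty":-40,"tz":0,"roll":0}]'; python3 h.py
```

```text
time_s: 6.1
position: [0.8282, -0.358, 0.3011]
tool_rot: [0.971, -0.235, 0.009, 0.041]
ft_force: [-0.5, 0.3, -0.1]
width: 0.0857
grip_force: 0.0
t 6.10 pos [ 0.8282 -0.358   0.3011] j [-0.478  1.013  0.225 -0.08   1.865  1.543] tilt 4.8 dir -91.8  xdir -27.2 yz 0.076 ydir -117.3 F [-0.5  0.3 -0.1] w 0.0857 g 0.0
```

```bash
cat > k.py <<'E'
import numpy as np
from scipy.optimize import least_squares
from scipy.spatial.transform import Rotation as Ro
rz=lambda a:Ro.from_euler('z',a).as_matrix(); ry=lambda a:Ro.from_euler('y',a).as_matrix()
def fk(j,P):
    d,h,L1,L2,e,Lt,dw=P
    A=rz(j[0])@ry(j[1]); B=rz(j[0])@ry(j[1]+j[2]); C=B@rz(j[3]); R=C@ry(j[4])@rz(j[5]+np.pi/2)
    return rz(j[0])@[0,d,h]+A@[0,0,L1]+B@[e,0,L2]+C@[0,dw,0]+R@[0,0,Lt], R
D=[([-1.29053,.207373,1.542813,0,1.393518,-.150493],[.239903,-.521846,.248919],[.976895,.213718,-.0001,-.00105]),
([-1.188,.988,.225,.004,1.886,-.134],[.4146,-.7962,.3229],[.9664,.2561,.0045,.0209]),
([-1.189,1.0514,.2252,.0078,1.7855,-.1344],[.4264,-.8245,.2670],[.9659,.2560,.0087,.0390]),
([-1.2162,.4215,1.2277,.0099,1.4093,-.1646],[.3271,-.6269,.2687],[.9658,.2559,.0088,.0409]),
([-.572,.605,.673,-.082,1.856,1.453],[.6784,-.3617,.4148],[.971,-.236,-.01,.038]),
([-.478,1.013,.225,-.08,1.865,1.543],[.8282,-.358,.3011],[.971,-.235,.009,.041])]
r=least_squares(lambda P:np.concatenate([fk(j,P)[0]-p for j,p,q in D]+[.001*(P-[0,.2,.4,.4,0,.2,0])]),[0,.2,.4,.4,0,.2,0])
P=r.x
lo=np.array([-2.73,-.86,.23,-1.11,.08,-2.82]);hi=np.array([2.73,2.22,2.46,4.25,2.63,2.82])
def rotv(Rt,R): return Ro.from_matrix(Rt@R.T).as_rotvec()
def ik(p,Rt,j0,W=.5):
    s=least_squares(lambda j:np.r_[fk(j,P)[0]-p,W*rotv(Rt,fk(j,P)[1])],np.clip(j0,lo+1e-4,hi-1e-4),bounds=(lo,hi)); return s.x,s.cost
def tool(tilt,dirn,sx):   # tool z tilted toward dirn (deg), tool x component along sx*dirn
    t,a=np.radians([tilt,dirn]); u=np.array([np.cos(a),np.sin(a),0]); z=np.sin(t)*u-np.cos(t)*np.array([0,0,1]); x=sx*(np.cos(t)*u+np.sin(t)*np.array([0,0,1])); return np.c_[x,np.cross(z,x),z]
if __name__=="__main__":
    print(P.round(4))
    for j,p,q in D: print((fk(j,P)[0]-p).round(4),np.degrees(rotv(Ro.from_quat(q).as_matrix(),fk(j,P)[1])).round(2))
    for sx in(1,-1):
        for p in([.553,.316,.09],[.5,.06,.1],[.53,-.33,.1]):
            Rt=tool(40,{.316:110,.06:114,-.33:50}[p[1]],sx)
            best=min((ik(np.array(p),Rt,np.array(j0),1) for j0 in([.5,.5,1.4,.8,1.2,-1],[.5,.5,1.4,.8,1.2,1.5],[.5,.5,1.4,-.8,1.2,-2],[.5,.5,1.4,-.8,1.2,0])),key=lambda t:t[1]); print(sx,p,best[0].round(2),best[1])
E
python3 k.py
```

```text
[0.0847 0.282  0.4552 0.4995 0.0937 0.2971 0.0015]
[-0.     -0.      0.0001] [-0.  0. -0.]
[ 0.0001  0.0001 -0.0001] [-0.  0. -0.]
[-0.0001  0.     -0.0001] [-0.   -0.01  0.  ]
[-0. -0.  0.] [-0.  0.  0.]
[-0.0002 -0.0003 -0.0003] [0.04 0.03 0.04]
[0.0002 0.0003 0.0003] [ 0.08 -0.   -0.  ]
1 [0.553, 0.316, 0.09] [ 0.08  0.59  1.54  0.7   1.31 -0.56] 2.937751543668398e-20
1 [0.5, 0.06, 0.1] [-0.34  0.5   1.66  0.48  1.52 -0.92] 3.6838051072038946e-28
1 [0.53, -0.33, 0.1] [-1.    0.56  1.56  0.68  1.33 -0.58] 1.668822350286155e-24
-1 [0.553, 0.316, 0.09] [0.08 0.59 1.54 0.7  1.31 2.58] 9.646636918283849e-27
-1 [0.5, 0.06, 0.1] [-0.34  0.5   1.66  0.48  1.52  2.22] 1.6826414082182089e-21
-1 [0.53, -0.33, 0.1] [-1.    0.56  1.56  0.68  1.33  2.57] 1.0442504375528118e-16
```

```bash
cat > sim.py <<'E'
from k import *
def run(j,rows,W):
    p0,R0=fk(j,P); p,R=p0,R0
    for tx,ty,tz,ro in rows:
        pt=p0+np.array([tx,ty,tz])/100; Rt=rz(np.radians(ro))@R0
        dp=pt-p; n=np.linalg.norm(dp); dp*=min(1,.05/max(n,1e-9))
        v=rotv(Rt,R); a=np.linalg.norm(v); v=v*min(1,np.radians(8.59)/max(a,1e-9))
        j,c=ik(p+dp,Ro.from_rotvec(v).as_matrix()@R,j,W); p,R=fk(j,P)
    return j
def desc(j):
    p,M=fk(j,P); z=M[:,2]; d=lambda u:np.degrees(np.arctan2(u[1],u[0]))
    return "pos %s j %s tilt %.1f dir %.1f -x %.1f yz %.3f"%(p.round(3),j.round(2),np.degrees(np.arccos(-z[2])),d(z),d(-M[:,0]),M[2,1])
if __name__=="__main__":
    j5=np.array(D[4][0]); j2=np.array(D[1][0]); j2[2]=.2301; j6=np.array(D[5][0]); j6[2]=.2301
    for W in(.1,.2,.3,.5,1):
        a=run(j5,[(5,2,0,0),(10,5,0,0)]+[(110,-40,0,0)]*8,W); b=run(j2,[(0,0,0,0)]+[(2*i,-4*i,0,0) for i in(1,2,3,4,5,5,5,5,5)],W)
        print(W,"A",desc(a)); print("  B",desc(b))
        c,_=ik(np.array([.6,0.0,.35]),rz(np.radians(-45))@fk(j6,P)[1],j6,1)
        d=run(c,[(0,0,0,-170)]*10,W); print("  C0",desc(c)); print("  C",desc(d)); d=run(d,[(0,0,0,-90)]*10,W);print("  C2",desc(d))
    print("true A",desc(np.array(D[5][0]))); print("true B",desc(np.array(D[2][0])))
E
python3 sim.py
```

```text
0.1 A pos [ 1.069 -0.453  0.392] j [-0.48  1.07  0.23  0.03  0.83  1.52] tilt 58.4 dir -26.1 -x 156.3 yz 0.019
  B pos [ 0.512 -0.99   0.319] j [-1.19  1.08  0.23  0.07  1.09 -0.14] tilt 43.0 dir -62.6 -x -150.9 yz 0.682
  C0 pos [ 0.6  -0.    0.35] j [-0.11  0.25  1.29 -0.06  1.66  2.71] tilt 4.8 dir -139.4 -x 107.9 yz 0.077
  C pos [ 0.599 -0.002  0.349] j [-0.39  0.12  1.52  0.49  1.49  2.82] tilt 28.3 dir 63.9 -x 86.4 yz -0.163
  C2 pos [ 0.599 -0.002  0.347] j [-0.44 -0.24  2.1   1.14  0.68  2.82] tilt 61.4 dir 15.1 -x 61.4 yz -0.392
0.2 A pos [ 0.956 -0.408  0.347] j [-0.48  1.    0.23 -0.03  1.38  1.55] tilt 30.4 dir -31.1 -x 154.6 yz 0.044
  B pos [ 0.502 -0.971  0.312] j [-1.19  1.07  0.23  0.06  1.18 -0.14] tilt 38.2 dir -62.6 -x -150.8 yz 0.617
  C0 pos [ 0.6  -0.    0.35] j [-0.11  0.25  1.29 -0.06  1.66  2.71] tilt 4.8 dir -139.4 -x 107.9 yz 0.077
  C pos [ 0.597 -0.006  0.346] j [-0.4   0.11  1.52  0.49  1.48  2.82] tilt 28.2 dir 63.6 -x 85.7 yz -0.160
  C2 pos [ 0.597 -0.01   0.339] j [-0.45 -0.23  2.12  1.15  0.67  2.82] tilt 61.0 dir 14.3 -x 59.3 yz -0.383
0.3 A pos 
[... 1140 characters left out ...]
 1.54] tilt 4.5 dir -108.0 -x 152.7 yz 0.078
  B pos [ 0.423 -0.817  0.265] j [-1.19  1.05  0.23  0.01  1.81 -0.13] tilt 3.0 dir -62.4 -x -150.3 yz 0.052
  C0 pos [ 0.6  -0.    0.35] j [-0.11  0.25  1.29 -0.06  1.66  2.71] tilt 4.8 dir -139.4 -x 107.9 yz 0.077
  C pos [ 0.304 -0.284  0.307] j [-1.08 -0.14  1.79  0.16  1.59  2.82] tilt 10.7 dir 61.8 -x 46.3 yz 0.049
  C2 pos [ 0.012 -0.197  0.263] j [-2.41 -0.86  2.31  0.24  1.83  2.82] tilt 15.4 dir -18.0 -x -27.3 yz 0.041
true A pos [ 0.828 -0.358  0.301] j [-0.48  1.01  0.22 -0.08  1.86  1.54] tilt 4.9 dir -91.2 -x 152.9 yz 0.077
true B pos [ 0.426 -0.824  0.267] j [-1.19  1.05  0.23  0.01  1.79 -0.13] tilt 4.6 dir -62.6 -x -150.3 yz 0.080
```

```bash
cat > s2.py <<'E'
from sim import *
import itertools
j6=np.array(D[5][0]); j6[2]=.2301; R6=fk(j6,P)[1]
res=[]
for r,z in itertools.product([.4,.5,.6,.7,.8],[.3,.45,.6]):
    # put tool so j6~2.75 at azimuth 0
    best=None
    for a in np.arange(-140,-20,10):
        c,e=ik(np.array([r,0,z]),rz(np.radians(a))@R6,j6,1)
        if e<1e-8 and c[5]<2.8: best=c
    if best is None: continue
    j=best
    for (dx,dy,dz) in [(0,0,0),(0,0,15),(0,0,-10),(15,0,0),(-15,0,0),(0,20,0),(0,-20,0)]:
        jj=best
        for call in range(2):
            p0,R0=fk(jj,P)
            for n in ([10]):
                jj=run(jj,[(dx*(call==0),dy*(call==0),dz*(call==0),-170)]*n,.6)
            M=fk(jj,P)[1]; t=np.degrees(np.arccos(-M[2,2])); res.append((abs(M[2,1]),t,M[2,1],r,z,dx,dy,dz,call,fk(jj,P)[0].round(2),jj.round(2)))
for q in sorted([q for q in res if 20<q[1]<50],key=lambda q:q[0])[:14]: print(q[1:])
E
python3 s2.py
```

```text
(np.float64(20.271213523991243), np.float64(0.008054367867796182), 0.4, 0.3, 0, 0, -10, 0, array([ 0.35, -0.07,  0.17]), array([-0.74, -0.22,  2.18,  0.36,  1.28,  2.82]))
(np.float64(23.029653260277456), np.float64(0.009613406940329302), 0.4, 0.6, 0, 0, -10, 1, array([ 0.1 , -0.16,  0.49]), array([-2.25, -0.86,  1.87,  0.45,  2.33,  2.82]))
(np.float64(22.330873934940566), np.float64(0.00991348814325248), 0.4, 0.3, 0, 20, 0, 0, array([ 0.31, -0.01,  0.25]), array([-0.7 , -0.46,  2.18,  0.37,  1.56,  2.82]))
(np.float64(26.666535659462507), np.float64(0.01779270682158299), 0.4, 0.3, 0, 0, 15, 1, array([ 0.12, -0.18,  0.43]), array([-2.2 , -0.86,  2.02,  0.48,  2.2 ,  2.82]))
(np.float64(26.666535800547187), np.float64(0.017792710218612087), 0.4, 0.45, 0, 0, 0, 1, array([ 0.12, -0.18,  0.43]), array([-2.2 , -0.86,  2.02,  0.48,  2.2 ,  2.82]))
(np.float64(34.38225058168317), np.float64(0.025578726895326625), 0.5, 0.6, 0, 0, 15, 1, array([ 0.37, -0.27,  0.79]), array([-0.53,  0.42,  0.23, -1.11,  2.63,  2.82]))
(np.float64(23.145759221541297), np.float64(-0.026320946904621747), 0.5, 0.
[... 591 characters left out ...]
1.37,  2.82]))
(np.float64(48.682127921839346), np.float64(-0.03682412944403421), 0.5, 0.3, 0, 0, -10, 1, array([ 0.47, -0.06,  0.13]), array([-0.38, -0.14,  2.46,  1.73,  0.13,  2.82]))
(np.float64(44.216356931420954), np.float64(-0.04312653094617697), 0.6, 0.3, -15, 0, 0, 1, array([ 0.29, -0.19,  0.2 ]), array([-1.57, -0.56,  2.46,  0.79,  1.36,  2.82]))
(np.float64(31.165230529723164), np.float64(-0.05139191040789228), 0.4, 0.6, 0, 0, 15, 1, array([ 0.25, -0.29,  0.84]), array([-0.74,  0.26,  0.29, -1.11,  2.63,  2.82]))
(np.float64(20.029113393985604), np.float64(-0.052443084505939486), 0.6, 0.3, 0, 0, 0, 0, array([ 0.55, -0.09,  0.26]), array([-0.51,  0.13,  1.64,  0.35,  1.42,  2.82]))
```

```bash
python3 - <<'E'
from sim import *
j6=np.array(D[5][0]); j6[2]=.2301
for xy in [(-33,36),(-38,36)]:
  for z1 in (0,-5):
    a=run(j6,[(xy[0],xy[1],z1,-50)]*10,.6); print(xy,z1,"A",desc(a))
    for dz in (-10,-5):
        b=run(a,[(0,0,dz,-170)]*10,.6); print(" B",dz,desc(b))
        for n in (4,6,8): print("  C",n,desc(run(b,[(0,0,0,-170)]*n,.6)))
E
python3 -m crank '[{"fingers":-1,"tx":-3,"ty":4,"tz":0,"roll":-8},{"fingers":-1,"tx":-7,"ty":8,"tz":0,"roll":-16},{"fingers":-1,"tx":-10,"ty":11,"tz":0,"roll":-24},{"fingers":-1,"tx":-13,"ty":15,"tz":0,"roll":-32},{"fingers":-1,"tx":-17,"ty":18,"tz":0,"roll":-40},{"fingers":-1,"tx":-20,"ty":22,"tz":0,"roll":-48},{"fingers":-1,"tx":-23,"ty":26,"tz":0,"roll":-50},{"fingers":-1,"tx":-27,"ty":29,"tz":0,"roll":-50},{"fingers":-1,"tx":-30,"ty":33,"tz":0,"roll":-50},{"fingers":-1,"tx":-33,"ty":36,"tz":0,"roll":-50}]'; python3 h.py
```

```text
(-33, 36) 0 A pos [0.497 0.003 0.299] j [-0.13  0.05  1.62 -0.06  1.53  2.79] tilt 4.8 dir -144.4 -x 102.9 yz 0.077
 B -10 pos [ 0.454 -0.053  0.145] j [-0.67  0.01  2.11  0.63  1.09  2.82] tilt 31.7 dir 49.2 -x 52.1 yz -0.023
  C 4 pos [ 0.447 -0.065  0.11 ] j [-0.74 -0.08  2.38  1.03  0.71  2.82] tilt 41.1 dir 16.4 -x 23.8 yz -0.064
  C 6 pos [ 0.459 -0.059  0.108] j [-0.59 -0.1   2.46  1.37  0.43  2.82] tilt 45.6 dir 1.3 -x 7.8 yz -0.057
  C 8 pos [ 0.467 -0.056  0.121] j [-0.35 -0.13  2.46  1.78  0.08  2.82] tilt 47.5 dir -14.0 -x -10.8 yz -0.028
 B -5 pos [ 0.437 -0.078  0.191] j [-0.73 -0.08  2.06  0.56  1.24  2.82] tilt 29.9 dir 50.9 -x 55.1 yz -0.031
  C 4 pos [ 0.421 -0.1    0.153] j [-0.9  -0.21  2.35  0.87  0.94  2.82] tilt 40.6 dir 19.4 -x 29.7 yz -0.089
  C 6 pos [ 0.434 -0.097  0.144] j [-0.85 -0.23  2.46  1.12  0.72  2.82] tilt 46.8 dir 6.1 -x 16.1 yz -0.087
  C 8 pos [ 0.473 -0.09   0.142] j [-0.57 -0.17  2.46  1.53  0.33  2.82] tilt 50.5 dir -7.9 -x -0.7 yz -0.062
(-33, 36) -5 A pos [0.497 0.003 0.249] j [-0.13  0.09  1.68 -0.06  1.43  2.79] tilt 4.8 dir -144.4 -x 10
[... 2502 characters left out ...]
  2.16  0.58  1.14  2.82] tilt 29.9 dir 48.0 -x 49.3 yz -0.009
  C 4 pos [ 0.405 -0.092  0.113] j [-0.9  -0.17  2.43  0.93  0.82  2.82] tilt 39.7 dir 15.8 -x 21.5 yz -0.049
  C 6 pos [ 0.44  -0.097  0.104] j [-0.77 -0.11  2.46  1.25  0.56  2.82] tilt 44.3 dir 2.4 -x 6.3 yz -0.034
  C 8 pos [ 0.462 -0.079  0.106] j [-0.45 -0.09  2.46  1.72  0.16  2.82] tilt 46.1 dir -13.4 -x -11.5 yz -0.016
time_s: 7.1
position: [0.5005, 0.0015, 0.3035]
tool_rot: [0.781, -0.624, -0.008, 0.039]
ft_force: [0.4, 0.4, 0.1]
width: 0.0853
grip_force: 0.0
t 7.10 pos [0.5005 0.0015 0.3035] j [-0.135  0.048  1.61  -0.059  1.537  2.788] tilt 4.5 dir -139.7  xdir -77.2 yz 0.070 ydir -167.3 F [0.4 0.4 0.1] w 0.0853 g 0.0
```

```bash
python3 -m crank '[{"fingers":-1,"tx":0,"ty":0,"tz":-10,"roll":-170},{"fingers":-1,"tx":0,"ty":0,"tz":-10,"roll":-170},{"fingers":-1,"tx":0,"ty":0,"tz":-10,"roll":-170},{"fingers":-1,"tx":0,"ty":0,"tz":-10,"roll":-170},{"fingers":-1,"tx":0,"ty":0,"tz":-10,"roll":-170},{"fingers":-1,"tx":0,"ty":0,"tz":-10,"roll":-170},{"fingers":-1,"tx":0,"ty":0,"tz":-10,"roll":-170},{"fingers":-1,"tx":0,"ty":0,"tz":-10,"roll":-170},{"fingers":-1,"tx":0,"ty":0,"tz":-10,"roll":-170},{"fingers":-1,"tx":0,"ty":0,"tz":-10,"roll":-170}]'; python3 h.py
```

```text
time_s: 8.1
position: [0.4582, -0.0588, 0.149]
tool_rot: [-0.42, 0.866, 0.104, 0.251]
ft_force: [-0.6, -0.3, 0.2]
width: 0.0853
grip_force: 0.0
t 8.10 pos [ 0.4582 -0.0588  0.149 ] j [-0.678  0.009  2.096  0.628  1.097  2.82 ] tilt 31.6 dir 48.3  xdir -127.7 yz -0.031 ydir 141.2 F [-0.6 -0.3  0.2] w 0.0853 g 0.0
```

```bash
python3 - <<'E'
from sim import *
import itertools
j=np.array([-.678,.009,2.096,.628,1.097,2.8199]); out=[]
for dx,dy,dz in itertools.product((-10,0,8),(0,12),(0,8,16)):
    b=run(j,[(dx,dy,dz,0)]*4,.6)
    for n in range(6):
        p0,R0=fk(j,P)
        b=run_b=None
        b=run(j,[(dx,dy,dz,0)]*4+[(dx,dy,dz,-170)]*(n+1),.6)
        M=fk(b,P)[1]; t=np.degrees(np.arccos(-M[2,2]))
        if 36<t<43: out.append((abs(M[2,1]),(dx,dy,dz,n+1),desc(b)))
for o in sorted(out,key=lambda o:o[0])[:8]: print(*o[1:])
E
```

```text
(-10, 0, 0, 6) pos [ 0.393 -0.124  0.102] j [-1.   -0.15  2.46  1.01  0.79  2.82] tilt 40.9 dir 9.2 -x 9.4 yz -0.001
(-10, 12, 0, 4) pos [0.416 0.011 0.099] j [-0.66 -0.13  2.46  1.04  0.77  2.82] tilt 41.3 dir 27.1 -x 26.7 yz 0.004
(-10, 12, 0, 3) pos [0.397 0.014 0.111] j [-0.7  -0.2   2.46  0.92  0.88  2.82] tilt 39.8 dir 31.9 -x 33.8 yz -0.016
(-10, 12, 0, 5) pos [0.436 0.014 0.086] j [-0.57 -0.06  2.46  1.2   0.62  2.82] tilt 42.3 dir 21.5 -x 19.1 yz 0.021
(-10, 0, 0, 5) pos [ 0.377 -0.114  0.113] j [-1.04 -0.22  2.46  0.89  0.9   2.82] tilt 39.4 dir 13.9 -x 16.3 yz -0.021
(-10, 12, 0, 6) pos [0.451 0.027 0.076] j [-0.43 -0.01  2.46  1.42  0.44  2.82] tilt 42.7 dir 14.3 -x 10.8 yz 0.031
(-10, 12, 0, 2) pos [0.377 0.02  0.119] j [-0.72 -0.27  2.46  0.81  0.96  2.82] tilt 37.7 dir 36.3 -x 40.3 yz -0.034
(-10, 0, 0, 4) pos [ 0.36  -0.101  0.121] j [-1.05 -0.28  2.46  0.79  0.98  2.82] tilt 37.2 dir 18.3 -x 22.7 yz -0.037
```

```bash
python3 - <<'E'
from sim import *
import itertools, h
s=h.load("scene0.npz"); print("jar lid",h.atz(s,(125+397/3,160+52/3),.08),"driver",h.atz(s,(350,225),.01),h.atz(s,(341,262),.01))
j=np.array([-.678,.009,2.096,.628,1.097,2.8199]); out=[]
for dx,dy,dz in itertools.product((-10,-6),(12,18,24),(2,5)):
    for n in range(2,6):
        b=run(j,[(dx,dy,dz,0)]*5+[(dx,dy,dz,-170)]*n,.6)
        M=fk(b,P)[1]; t=np.degrees(np.arccos(-M[2,2]))
        if 37<t<43: out.append((abs(M[2,1]),(dx,dy,dz,n),desc(b)))
for o in sorted(out,key=lambda o:o[0])[:8]: print(*o[1:])
E
```

```text
jar lid [ 0.39890046 -0.1472539   0.08      ] driver [0.39560184 0.14283334 0.01      ] [0.52849862 0.16683969 0.01      ]
(-10, 12, 2, 4) pos [ 0.41  -0.001  0.121] j [-0.74 -0.2   2.46  0.99  0.87  2.82] tilt 42.7 dir 27.9 -x 28.5 yz -0.004
(-10, 18, 2, 3) pos [0.418 0.072 0.104] j [-0.49 -0.14  2.46  1.07  0.73  2.82] tilt 42.1 dir 33.2 -x 35.1 yz -0.017
(-10, 18, 5, 3) pos [0.404 0.036 0.13 ] j [-0.66 -0.24  2.46  0.95  0.91  2.82] tilt 42.6 dir 33.9 -x 36.6 yz -0.023
(-10, 24, 5, 3) pos [0.425 0.101 0.092] j [-0.35 -0.09  2.46  1.17  0.61  2.82] tilt 42.0 dir 31.6 -x 34.4 yz -0.024
(-10, 12, 2, 3) pos [0.391 0.006 0.132] j [-0.77 -0.27  2.46  0.88  0.97  2.82] tilt 41.0 dir 32.3 -x 35.2 yz -0.025
(-10, 24, 2, 4) pos [0.424 0.172 0.078] j [ 0.07 -0.02  2.46  1.63  0.2   2.82] tilt 42.4 dir 20.9 -x 23.9 yz -0.026
(-10, 24, 2, 3) pos [0.423 0.144 0.074] j [-0.15 -0.03  2.46  1.34  0.43  2.82] tilt 41.2 dir 29.5 -x 32.7 yz -0.027
(-10, 18, 2, 2) pos [0.395 0.067 0.114] j [-0.56 -0.21  2.46  0.92  0.86  2.82] tilt 40.1 dir 38.4 -x 42.1 yz -0.032
```

```bash
python3 -m crank '[{"fingers":-1,"tx":-10,"ty":12,"tz":2,"roll":0},{"fingers":-1,"tx":-10,"ty":12,"tz":2,"roll":0},{"fingers":-1,"tx":-10,"ty":12,"tz":2,"roll":0},{"fingers":-1,"tx":-10,"ty":12,"tz":2,"roll":0},{"fingers":-1,"tx":-10,"ty":12,"tz":2,"roll":0},{"fingers":-1,"tx":-10,"ty":12,"tz":2,"roll":0},{"fingers":-1,"tx":-10,"ty":12,"tz":2,"roll":-170},{"fingers":-1,"tx":-10,"ty":12,"tz":2,"roll":-170},{"fingers":-1,"tx":-10,"ty":12,"tz":2,"roll":-170},{"fingers":-1,"tx":-10,"ty":12,"tz":2,"roll":-170}]'; python3 h.py
```

```text
time_s: 9.1
position: [0.4118, -0.0009, 0.1194]
tool_rot: [-0.226, 0.904, 0.089, 0.353]
ft_force: [-0.4, 0.0, 1.2]
width: 0.0857
grip_force: 0.0
t 9.10 pos [ 0.4118 -0.0009  0.1194] j [-0.737 -0.191  2.455  0.988  0.87   2.82 ] tilt 42.7 dir 28.2  xdir -152.0 yz 0.001 ydir 118.1 F [-0.4  0.   1.2] w 0.0857 g 0.0
```

```bash
python3 -m crank '[{"fingers":-1,"tx":2,"ty":1,"tz":4,"roll":8},{"fingers":-1,"tx":4,"ty":3,"tz":4,"roll":16},{"fingers":-1,"tx":6,"ty":6,"tz":4,"roll":24},{"fingers":-1,"tx":8,"ty":9,"tz":4,"roll":32},{"fingers":-1,"tx":10,"ty":11,"tz":4,"roll":41},{"fingers":-1,"tx":12,"ty":13,"tz":4,"roll":49},{"fingers":-1,"tx":14,"ty":15,"tz":4,"roll":58},{"fingers":-1,"tx":16,"ty":17,"tz":4,"roll":66},{"fingers":-1,"tx":17,"ty":19,"tz":4,"roll":74},{"fingers":-1,"tx":18,"ty":20,"tz":4,"roll":82}]'; python3 h.py; python3 - <<'E'
from workcell import *
import cv2,numpy as np
c=read_camera("wrist"); cv2.imwrite("pics/w1.png",c["image"]); o=get_obs()
np.savez("w1.npz",pos=o["position"],rot=o["tool_rot"],**c); print(c["mount"].round(3).tolist(),c["fx"],c["dist"])
E
```

```text
time_s: 10.1
position: [0.5914, 0.204, 0.1573]
tool_rot: [0.767, -0.529, -0.299, -0.204]
ft_force: [0.1, -0.2, -0.3]
width: 0.0856
grip_force: 0.0
t 10.10 pos [0.5914 0.204  0.1573] j [-0.105  0.56   1.435  0.645  1.547  2.522] tilt 42.5 dir 111.1  xdir -69.3 yz 0.003 ydir -159.2 F [ 0.1 -0.2 -0.3] w 0.0856 g 0.0
[[0.001, -0.962, -0.272, 0.07], [1.0, 0.001, -0.0, 0.001], [0.001, -0.272, 0.962, -0.123], [0.0, 0.0, 0.0, 1.0]] 295.28980711989965 [-0.05774767  0.          0.          0.          0.        ]
```

View pics/w1.png

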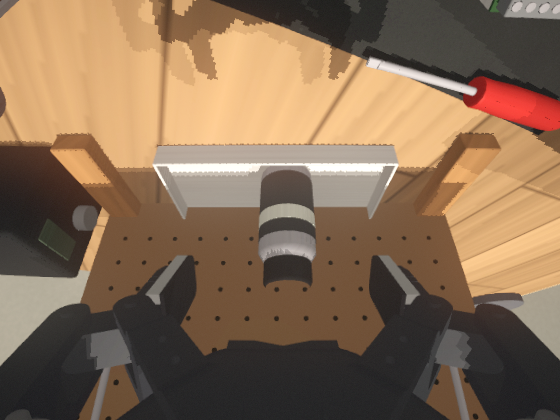

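```bash
cat >> h.py <<'E'
def wc(n):
    from scipy.spatial.transform import Rotation as R
    c=load(n); T_=np.eye(4); T_[:3,:3]=R.from_quat(c["rot"]).as_matrix(); T_[:3,3]=c["pos"]; c["extrinsics"]=np.linalg.inv(T_@c["mount"]); return c
E
python3 - <<'E'
from h import *
c=wc("w1.npz")
L=np.array([[-103,-115,24],[-103,115,24],[-120,-208,20],[-120,-172,20],[-120,172,20],[-120,208,20]])/1e3
px=np.array([(155,147),(398,147),(55,137),(90,135),(462,135),(497,133)],float)
p,e=fit(c,L,px,[.54,.37,1.92]);print("rack w",p,e, (proj(c,w(p,L))-px).round(1).tolist())
p0=np.array([.5409,.3729,1.9253]); print((proj(c,w(p0,L))-px).round(1).tolist())
for rx in(-.07,-.06,-.05,-.04):
    print(rx,proj(c,w(p,[[rx,0.0,.006],[rx,0,.096],[rx,-.0215,.12],[rx,.0215,.12],[rx+.0215,0,.126],[rx-.0265,0,.006],[rx,0.0265,.05],[rx,-.0265,.05]])).round(0).tolist())
E
```

```text
rack w [0.53900918 0.36295428 1.94732505] 15.048773688491792 [[-7.4, 11.3], [5.4, 10.0], [-13.6, 7.2], [-11.2, 8.1], [11.1, 5.7], [15.0, 8.4]]
[[-8.2, 15.8], [-2.0, 18.0], [-13.5, 10.4], [-11.1, 12.0], [1.1, 15.5], [3.3, 18.6]]
-0.07 [[276.0, 166.0], [275.0, 247.0], [248.0, 274.0], [301.0, 274.0], [275.0, 289.0], [275.0, 147.0], [304.0, 202.0], [247.0, 202.0]]
-0.06 [[276.0, 172.0], [275.0, 252.0], [249.0, 278.0], [300.0, 278.0], [275.0, 292.0], [276.0, 155.0], [303.0, 207.0], [248.0, 208.0]]
-0.05 [[277.0, 178.0], [275.0, 256.0], [250.0, 282.0], [300.0, 282.0], [276.0, 295.0], [276.0, 161.0], [303.0, 213.0], [249.0, 213.0]]
-0.04 [[277.0, 183.0], [276.0, 260.0], [251.0, 285.0], [299.0, 285.0], [276.0, 298.0], [276.0, 168.0], [302.0, 218.0], [250.0, 218.0]]
```

```bash
python3 - <<'E'
from h import *
c=wc("w1.npz"); E0=c["extrinsics"].copy()
L=np.array([[-103,-115,24],[-103,115,24],[-120,-208,20],[-120,-172,20],[-120,172,20],[-120,208,20]])/1e3
px=np.array([(155,147),(398,147),(55,137),(90,135),(462,135),(497,133)],float)
def f(q):
    E=E0.copy(); E[:3,3]+=q[3:6]; c["extrinsics"]=E; return np.r_[(proj(c,w(q[:3],L))-px).ravel(), 20*(q[3:6])/.01*.1]
r=least_squares(f,[.54,.37,1.92,0,0,0]);print(r.x.round(4),np.abs(r.fun).max()); print(r.fun.round(1))
def f(q):
    L2=L.copy(); L2[:,2]+=q[3]; c["extrinsics"]=E0; return (proj(c,w(q[:3],L2))-px).ravel()
r=least_squares(f,[.54,.37,1.92,0]);print(r.x.round(4),np.abs(r.fun).max())
print(c["fy"],c["cx"],c["cy"],c["mount"].round(4))
# image edges
g=cv2.cvtColor(cv2.imread("pics/w1.png"),cv2.COLOR_BGR2GRAY); print(g[140:160,270].tolist()); print(g[153,145:165].tolist(), g[153,388:405].tolist())
E
```

```text
[ 0.5364  0.3704  1.9441  0.     -0.0153  0.0095] 3.053918573265717
[ 0.2  2.3 -1.6  1.5 -0.4 -1.5  0.4 -0.5 -0.2 -1.9  1.6  0.8  0.  -3.1
  1.9]
[ 0.5364  0.3705  1.944  -0.0182] 2.211016358816096
295.28980711989965 282.32456928591375 208.66545054239674 [[ 7.000e-04 -9.624e-01 -2.716e-01  6.970e-02]
 [ 1.000e+00  9.000e-04 -4.000e-04  1.200e-03]
 [ 6.000e-04 -2.716e-01  9.624e-01 -1.233e-01]
 [ 0.000e+00  0.000e+00  0.000e+00  1.000e+00]]
[213, 212, 212, 207, 168, 165, 174, 172, 172, 172, 170, 170, 171, 172, 174, 173, 172, 169, 167, 173]
[195, 195, 194, 193, 191, 190, 188, 188, 188, 188, 181, 167, 166, 166, 167, 167, 167, 167, 167, 167] [168, 168, 168, 169, 167, 167, 167, 173, 187, 194, 195, 196, 197, 197, 198, 199, 199]
```

```bash
python3 - <<'E'
from h import *
c=wc("w1.npz")
L=np.array([[-103,-115,0],[-103,115,0],[-120,-208,0],[-120,-172,0],[-120,172,0],[-120,208,0]])/1e3
px=np.array([(155,145),(397,145),(55,137),(90,135),(462,135),(497,133)],float)
p,e=fit(c,L,px,[.54,.37,1.92]);print("rack w",p,np.degrees(p[2]),e, (proj(c,w(p,L))-px).round(1).tolist())
for rx in(-.07,-.06,-.05,-.04):
    print(rx,proj(c,w(p,[[rx,0.01,.006],[rx,0.01,.096],[rx,0.01-.0215,.12],[rx,.01+.0215,.12],[rx+.0215,0.01,.126],[rx-.0265,0.01,.006],[rx,0.0365,.05],[rx,-.0165,.05]])).round(0).tolist())
    q=w(p,[[rx,.01,.09]])[0]; print(q)
E
```

```text
rack w [0.53618299 0.37156952 1.94407678] 111.387394388962 2.5554330166165755 [[1.9, 0.6], [-2.5, -0.3], [1.1, -2.1], [1.6, -1.1], [-1.8, -2.6], [-0.2, 0.2]]
-0.07 [[286.0, 171.0], [286.0, 251.0], [261.0, 278.0], [312.0, 278.0], [286.0, 292.0], [286.0, 154.0], [313.0, 207.0], [258.0, 207.0]]
[0.55239866 0.30274328 0.09      ]
-0.06 [[286.0, 177.0], [286.0, 256.0], [261.0, 281.0], [311.0, 281.0], [286.0, 295.0], [286.0, 161.0], [312.0, 212.0], [259.0, 212.0]]
[0.54875194 0.31205464 0.09      ]
-0.05 [[285.0, 183.0], [286.0, 260.0], [262.0, 285.0], [310.0, 285.0], [286.0, 298.0], [286.0, 167.0], [312.0, 217.0], [260.0, 217.0]]
[0.54510522 0.321366   0.09      ]
-0.04 [[285.0, 188.0], [286.0, 264.0], [263.0, 288.0], [309.0, 288.0], [286.0, 301.0], [286.0, 173.0], [311.0, 222.0], [260.0, 222.0]]
[0.5414585  0.33067736 0.09      ]
```

```bash
python3 -m crank '[{"fingers":-1,"tx":-0.7,"ty":1.8,"tz":-1.1,"roll":0},{"fingers":-1,"tx":-1.5,"ty":3.7,"tz":-2.2,"roll":0},{"fingers":-1,"tx":-2.2,"ty":5.5,"tz":-3.4,"roll":0},{"fingers":-1,"tx":-3,"ty":7.4,"tz":-4.5,"roll":0},{"fingers":-1,"tx":-3.7,"ty":9.2,"tz":-5.6,"roll":0},{"fingers":-1,"tx":-4.5,"ty":11,"tz":-6.7,"roll":0},{"fingers":-1,"tx":-4.5,"ty":11,"tz":-6.7,"roll":0},{"fingers":1,"tx":-4.5,"ty":11,"tz":-6.7,"roll":0},{"fingers":1,"tx":-4.5,"ty":11,"tz":-6.7,"roll":0},{"fingers":1,"tx":-4.5,"ty":11,"tz":-6.7,"roll":0}]' 40; python3 h.py
```

```text
time_s: 11.15
position: [0.5455, 0.3123, 0.0918]
tool_rot: [0.765, -0.532, -0.298, -0.206]
ft_force: [0.7, -0.8, -0.9]
width: 0.0515
grip_force: 42.1
t 11.15 pos [0.5455 0.3123 0.0918] j [0.062 0.591 1.552 0.726 1.336 2.548] tilt 42.5 dir 110.6  xdir -69.7 yz 0.003 ydir -159.6 F [ 0.7 -0.8 -0.9] w 0.0515 g 42.1
```

```bash
python3 -m crank '[{"fingers":1,"tx":0,"ty":0,"tz":1.2,"roll":0},{"fingers":1,"tx":0,"ty":0,"tz":2.5,"roll":0},{"fingers":1,"tx":0.1,"ty":-0.3,"tz":3.8,"roll":0},{"fingers":1,"tx":0.6,"ty":-1.5,"tz":4.5,"roll":0},{"fingers":1,"tx":1.6,"ty":-4,"tz":5,"roll":0},{"fingers":1,"tx":2.8,"ty":-7,"tz":5,"roll":0},{"fingers":1,"tx":4,"ty":-10,"tz":5,"roll":0},{"fingers":1,"tx":4.5,"ty":-13,"tz":6.5,"roll":-6},{"fingers":1,"tx":4,"ty":-17,"tz":8,"roll":-12},{"fingers":1,"tx":3,"ty":-21,"tz":9.5,"roll":-18}]'; python3 h.py
```

```text
time_s: 12.15
position: [0.5742, 0.1004, 0.1868]
tool_rot: [0.671, -0.647, -0.262, -0.25]
ft_force: [0.9, -0.5, -1.5]
width: 0.0512
grip_force: 42.6
t 12.15 pos [0.5742 0.1004 0.1868] j [-0.316  0.39   1.62   0.688  1.472  2.595] tilt 42.5 dir 92.5  xdir -88.0 yz 0.004 ydir -177.8 F [ 0.9 -0.5 -1.5] w 0.0512 g 42.6
```

```bash
python3 -m crank '[{"fingers":1,"tx":-1,"ty":-4,"tz":1,"roll":-5},{"fingers":1,"tx":-2,"ty":-9,"tz":1,"roll":-10},{"fingers":1,"tx":-3,"ty":-13.5,"tz":1,"roll":-15},{"fingers":1,"tx":-4,"ty":-18,"tz":1,"roll":-20},{"fingers":1,"tx":-5,"ty":-22.5,"tz":1,"roll":-25},{"fingers":1,"tx":-6,"ty":-27,"tz":1,"roll":-30},{"fingers":1,"tx":-7,"ty":-31,"tz":1,"roll":-35},{"fingers":1,"tx":-8,"ty":-35,"tz":1,"roll":-40},{"fingers":1,"tx":-9,"ty":-39,"tz":1,"roll":-45},{"fingers":1,"tx":-10,"ty":-43,"tz":1,"roll":-47}]'; python3 h.py; python3 - <<'E'
from workcell import *
import cv2,numpy as np
a=read_camera("scene")["image"]; b=read_camera("side")["image"]
u=cv2.resize(a[130:290,110:300],None,fx=2,fy=2,interpolation=cv2.INTER_CUBIC);v=cv2.resize(b[120:280,320:510],None,fx=2,fy=2,interpolation=cv2.INTER_CUBIC)
cv2.imwrite("pics/can1.png",np.hstack([u,v]))
E
```

```text
time_s: 13.15
position: [0.4716, -0.3289, 0.1966]
tool_rot: [-0.358, 0.86, 0.142, 0.334]
ft_force: [0.7, -0.5, -1.1]
width: 0.0515
grip_force: 42.6
t 13.15 pos [ 0.4716 -0.3289  0.1966] j [-1.109  0.35   1.652  0.697  1.464  2.619] tilt 42.5 dir 45.6  xdir -135.0 yz 0.005 ydir 135.3 F [ 0.7 -0.5 -1.1] w 0.0515 g 42.6
```

View pics/can1.png

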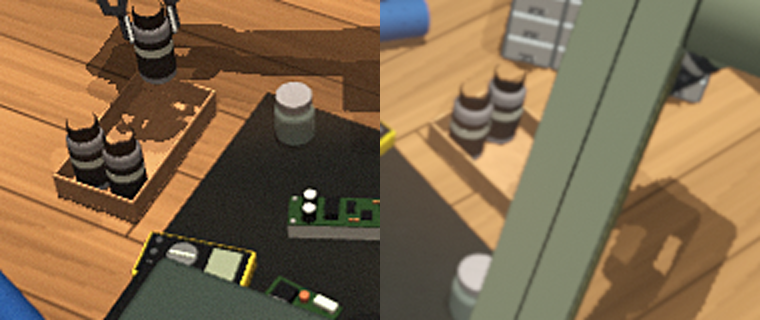

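```bash
python3 -m crank '[{"fingers":1,"tx":0.3,"ty":-0.3,"tz":-2,"roll":0},{"fingers":1,"tx":0.5,"ty":-0.5,"tz":-4.5,"roll":0},{"fingers":1,"tx":0.5,"ty":-0.5,"tz":-7,"roll":0},{"fingers":1,"tx":0.5,"ty":-0.5,"tz":-8.8,"roll":0},{"fingers":1,"tx":0.5,"ty":-0.5,"tz":-9.6,"roll":0},{"fingers":1,"tx":0.5,"ty":-0.5,"tz":-10.1,"roll":0},{"fingers":1,"tx":0.5,"ty":-0.5,"tz":-10.4,"roll":0},{"fingers":1,"tx":0.5,"ty":-0.5,"tz":-10.5,"roll":0},{"fingers":1,"tx":0.5,"ty":-0.5,"tz":-10.6,"roll":0},{"fingers":1,"tx":0.5,"ty":-0.5,"tz":-10.6,"roll":0}]'; python3 h.py
```

```text
time_s: 14.25
position: [0.4787, -0.3322, 0.0905]
tool_rot: [-0.36, 0.86, 0.142, 0.334]
ft_force: [-0.0, 0.0, -1.5]
width: 0.0515
grip_force: 42.6
t 14.25 pos [ 0.4787 -0.3322  0.0905] j [-1.101  0.522  1.671  0.722  1.316  2.496] tilt 42.5 dir 45.8  xdir -134.7 yz 0.004 ydir 135.5 F [-0.   0.  -1.5] w 0.0515 g 42.6
```

```bash
python3 -m crank '[{"fingers":1,"tx":0,"ty":0,"tz":-0.1,"roll":0},{"fingers":0,"tx":0,"ty":0,"tz":-0.1,"roll":0},{"fingers":-1,"tx":0,"ty":0,"tz":-0.1,"roll":0},{"fingers":-1,"tx":0,"ty":0,"tz":-0.1,"roll":0},{"fingers":-1,"tx":0,"ty":0,"tz":-0.1,"roll":0},{"fingers":-1,"tx":-1,"ty":-1,"tz":1.5,"roll":0},{"fingers":-1,"tx":-2.4,"ty":-2.4,"tz":3.6,"roll":0},{"fingers":-1,"tx":-4,"ty":-4,"tz":6,"roll":0},{"fingers":-1,"tx":-5.5,"ty":-5.5,"tz":9,"roll":0},{"fingers":-1,"tx":-5.5,"ty":-5.5,"tz":13,"roll":0}]'; python3 h.py; python3 - <<'E'
from workcell import *
import cv2,numpy as np
c=read_camera("scene"); a=c["image"]; np.savez("scene1.npz",**c)
u=cv2.resize(a[130:290,110:340],None,fx=3,fy=3,interpolation=cv2.INTER_CUBIC); cv2.imwrite("pics/can2.png",u)
E
```

```text
time_s: 15.25
position: [0.4216, -0.3881, 0.2195]
tool_rot: [-0.358, 0.86, 0.144, 0.333]
ft_force: [1.1, -1.2, 0.3]
width: 0.0854
grip_force: 0.0
t 15.25 pos [ 0.4216 -0.3881  0.2195] j [-1.228  0.37   1.571  0.652  1.583  2.574] tilt 42.6 dir 45.9  xdir -135.1 yz 0.009 ydir 135.3 F [ 1.1 -1.2  0.3] w 0.0854 g 0.0
```

View pics/can2.png

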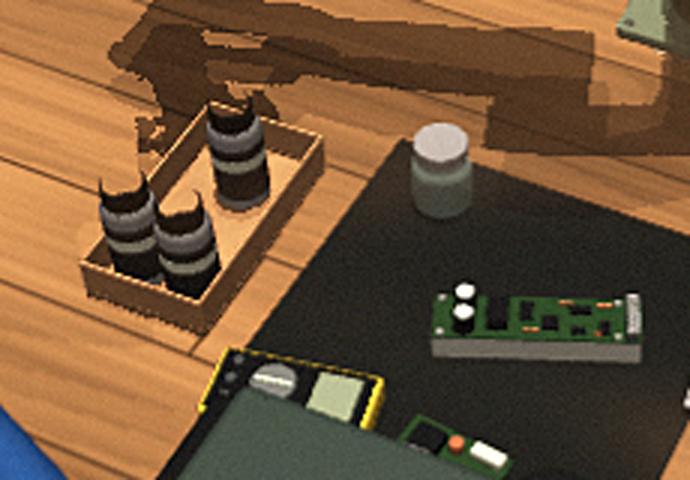

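```bash
python3 -m crank '[{"fingers":-1,"tx":0.5,"ty":2,"tz":1.5,"roll":7},{"fingers":-1,"tx":2,"ty":5,"tz":1.5,"roll":15},{"fingers":-1,"tx":4,"ty":9,"tz":1.5,"roll":23},{"fingers":-1,"tx":6,"ty":13,"tz":1,"roll":31},{"fingers":-1,"tx":8,"ty":17,"tz":0,"roll":39},{"fingers":-1,"tx":9.5,"ty":21,"tz":-2,"roll":47},{"fingers":-1,"tx":10.5,"ty":25,"tz":-4,"roll":55},{"fingers":-1,"tx":11.5,"ty":29,"tz":-6,"roll":62},{"fingers":-1,"tx":12.5,"ty":33,"tz":-7.5,"roll":68},{"fingers":-1,"tx":12.5,"ty":34.1,"tz":-7.5,"roll":68.3}]'; python3 h.py; python3 - <<'E'
from workcell import *
import cv2,numpy as np
c=read_camera("wrist"); cv2.imwrite("pics/w2.png",c["image"]); o=get_obs()
np.savez("w2.npz",pos=o["position"],rot=o["tool_rot"],**c)
E
```

```text
time_s: 16.3
position: [0.5482, -0.0401, 0.1424]
tool_rot: [0.781, -0.506, -0.308, -0.195]
ft_force: [-0.6, -0.1, -0.3]
width: 0.0852
grip_force: 0.0
t 16.30 pos [ 0.5482 -0.0401  0.1424] j [-0.469  0.594  1.42   0.443  1.738  2.187] tilt 42.8 dir 114.7  xdir -66.1 yz 0.007 ydir -155.7 F [-0.6 -0.1 -0.3] w 0.0852 g 0.0
```

View pics/w2.png

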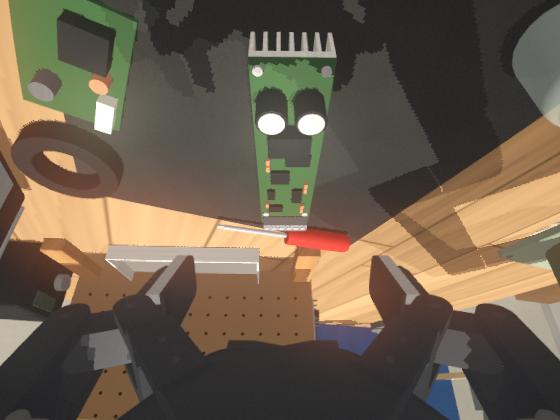

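```bash
python3 - <<'E'
from h import *
c=wc("w2.npz")
L=np.array([[-95,25,30],[-95,-25,30],[95,25,30],[95,-25,30]])/1e3
for L_,px in [(L,[(335,56),(249,56),(308,220),(263,220)]),(L[:,:],[(335,53),(249,53),(307,217),(262,217)])]:
    p,e=fit(c,L_,np.array(px,float),[.52,.01,1.99]);print(p,np.degrees(p[2]),e)
print(proj(c,w(p,np.array([[-36,0,44],[-26,0,44],[-46,0,44],[-95,-25,0],[-95,25,0],[81,25,41],[93,25,41],[-66,12,51]])/1e3)).round(0).tolist())
t=w(p,np.array([[45,0,26]])/1e3)[0]; print(t,(t-c["pos"])*100)
print(w(np.r_[p[:2],p[2]],[[-.095,0,0]]))
E
```

```text
[0.52008725 0.00544311 1.98321701] 113.62996466550919 1.9505031267884192
[0.52142524 0.00379968 1.97795112] 113.32825140279091 3.726295012159966
[[289.0, 146.0], [289.0, 155.0], [289.0, 135.0], [250.0, 25.0], [332.0, 26.0], [309.0, 223.0], [308.0, 229.0], [311.0, 119.0]]
[0.50360532 0.04512098 0.026     ] [ -4.42394278   8.57547167 -11.75060365]
[[ 0.55904508 -0.08343419  0.        ]]
```

```bash
python3 -m crank '[{"fingers":-1,"tx":-0.7,"ty":1.4,"tz":-1.7,"roll":-0.8},{"fingers":-1,"tx":-1.4,"ty":2.8,"tz":-3.4,"roll":-0.8},{"fingers":-1,"tx":-2.1,"ty":4.2,"tz":-5,"roll":-0.8},{"fingers":-1,"tx":-2.8,"ty":5.6,"tz":-6.7,"roll":-0.8},{"fingers":-1,"tx":-3.5,"ty":7,"tz":-8.4,"roll":-0.8},{"fingers":-1,"tx":-4.1,"ty":8.1,"tz":-9.7,"roll":-0.8},{"fingers":-1,"tx":-4.4,"ty":8.7,"tz":-10.4,"roll":-0.8},{"fingers":-1,"tx":-4.5,"ty":8.9,"tz":-10.7,"roll":-0.8},{"fingers":-1,"tx":-4.6,"ty":9.1,"tz":-10.9,"roll":-0.8},{"fingers":-1,"tx":-4.7,"ty":9.2,"tz":-11,"roll":-0.8}]'; python3 h.py
```

```text
time_s: 17.35
position: [0.5023, 0.0454, 0.0354]
tool_rot: [0.777, -0.515, -0.303, -0.198]
ft_force: [-0.3, 0.0, -0.8]
width: 0.0852
grip_force: 0.0
t 17.35 pos [0.5023 0.0454 0.0354] j [-0.38   0.636  1.635  0.501  1.46   2.153] tilt 42.5 dir 113.2  xdir -67.3 yz 0.004 ydir -157.0 F [-0.3  0.  -0.8] w 0.0852 g 0.0
```

```bash
python3 -m crank '[{"fingers":-1,"tx":0,"ty":0.1,"tz":-0.1,"roll":0},{"fingers":-1,"tx":0,"ty":0.1,"tz":-0.2,"roll":0},{"fingers":-1,"tx":0,"ty":0.1,"tz":-0.3,"roll":0},{"fingers":1,"tx":0,"ty":0.1,"tz":-0.3,"roll":0},{"fingers":1,"tx":0,"ty":0.1,"tz":-0.3,"roll":0},{"fingers":1,"tx":0,"ty":0.1,"tz":-0.3,"roll":0},{"fingers":1,"tx":0,"ty":0.1,"tz":-0.3,"roll":0},{"fingers":1,"tx":0,"ty":0.1,"tz":-0.3,"roll":0},{"fingers":1,"tx":0,"ty":0.1,"tz":-0.3,"roll":0},{"fingers":1,"tx":0,"ty":0.1,"tz":-0.3,"roll":0}]' 25; python3 h.py
```

```text
time_s: 18.35
position: [0.5024, 0.0471, 0.0324]
tool_rot: [0.777, -0.515, -0.303, -0.199]
ft_force: [4.4, 0.2, 3.5]
width: 0.0494
grip_force: 27.0
t 18.35 pos [0.5024 0.0471 0.0324] j [-0.377  0.641  1.635  0.504  1.455  2.151] tilt 42.5 dir 113.2  xdir -67.2 yz 0.004 ydir -157.0 F [4.4 0.2 3.5] w 0.0494 g 27.0
```

```bash
cat > pitch.py <<'E'
from h import *
from workcell import *
from scipy.spatial.transform import Rotation as R
def go(tag):
    o=get_obs(); c=read_camera("wrist"); im=c["image"]; cv2.imwrite(f"pics/{tag}.png",im); np.savez(f"{tag}.npz",pos=o["position"],rot=o["tool_rot"],**c)
    m=(im.min(2)>215).astype(np.uint8); n,_,s,ce=cv2.connectedComponentsWithStats(m)
    for i in range(1,n):
        if s[i,4]>60: print("blob",s[i].tolist(),ce[i].round(1))
    c=wc(f"{tag}.npz"); T_=np.eye(4); T_[:3,:3]=R.from_quat(o["tool_rot"]).as_matrix(); T_[:3,3]=o["position"]
    # module frame relative tool: grip point g in module, at tool (0,0,d)
    z=T_[:3,2]; hd=np.r_[z[:2],0]; hd/=np.linalg.norm(hd); g=np.array([.046,0,.028]); 
    for phi in range(0,100,10):
        a=np.radians(phi); X=np.cos(a)*hd+np.sin(a)*np.array([0,0,1]); Z=-np.sin(a)*hd+np.cos(a)*np.array([0,0,1]); Y=np.cross(Z,X)
        q=lambda v:o["position"]+z*.003+X*(v[0]-g[0])+Y*v[1]+Z*(v[2]-g[2])
        print(phi,proj(c,[q(v) for v in ([-.066,.0125,.051],[-.066,-.0125,.051],[-.095,.025,.03],[-.095,-.025,.03])]).round(0).tolist())
if __name__=="__main__":
    import sys; go(sys.argv[1])
E
python3 -m crank '[{"fingers":1,"tx":0,"ty":0,"tz":1.5,"roll":0},{"fingers":1,"tx":0,"ty":0,"tz":4,"roll":0},{"fingers":1,"tx":0,"ty":0,"tz":7,"roll":0},{"fingers":1,"tx":0,"ty":0,"tz":10,"roll":0},{"fingers":1,"tx":0,"ty":0,"tz":12.5,"roll":0},{"fingers":1,"tx":0,"ty":0,"tz":13,"roll":0},{"fingers":1,"tx":0,"ty":0,"tz":13,"roll":0},{"fingers":1,"tx":0,"ty":0,"tz":13,"roll":0},{"fingers":1,"tx":0,"ty":0,"tz":13,"roll":0},{"fingers":1,"tx":0,"ty":0,"tz":13,"roll":0}]'; python3 h.py; python3 -c "
from workcell import *
print(get_obs()['torque'])"; python3 pitch.py w3
```

```text
time_s: 19.35
position: [0.5005, 0.0473, 0.1605]
tool_rot: [0.776, -0.515, -0.305, -0.198]
ft_force: [0.3, 0.3, -4.0]
width: 0.0495
grip_force: 26.8
t 19.35 pos [0.5005 0.0473 0.1605] j [-0.377  0.436  1.619  0.5    1.654  2.26 ] tilt 42.7 dir 113.5  xdir -67.4 yz 0.008 ydir -157.0 F [ 0.3  0.3 -4. ] w 0.0495 g 26.8
[-0.53271028 -0.22770493  0.04559046]
blob [81, 218, 72, 2, 82] [113.9 218.8]
blob [154, 219, 53, 2, 72] [176.7 219.7]
0 [[375.0, 152.0], [154.0, 154.0], [516.0, -202.0], [11.0, -178.0]]
10 [[354.0, 38.0], [181.0, 41.0], [438.0, -206.0], [93.0, -196.0]]
20 [[337.0, -11.0], [203.0, -9.0], [393.0, -172.0], [146.0, -166.0]]
30 [[325.0, -24.0], [219.0, -22.0], [365.0, -128.0], [179.0, -125.0]]
40 [[316.0, -18.0], [231.0, -17.0], [347.0, -86.0], [201.0, -83.0]]
50 [[310.0, -2.0], [240.0, -1.0], [335.0, -46.0], [216.0, -44.0]]
60 [[306.0, 18.0], [247.0, 19.0], [327.0, -9.0], [227.0, -7.0]]
70 [[303.0, 40.0], [252.0, 41.0], [321.0, 26.0], [235.0, 27.0]]
80 [[301.0, 63.0], [255.0, 64.0], [317.0, 57.0], [241.0, 58.0]]
90 [[299.0, 87.0], [258.0, 87.0], [314.0, 87.0], [245.0, 88.0]]
```

View pics/w3.png

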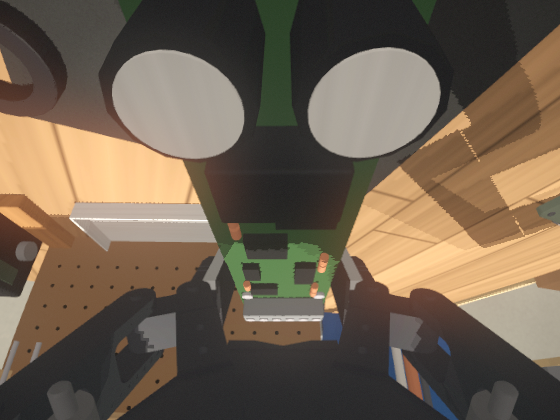

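```bash
python3 -m crank '[{"fingers":-0.08,"tx":1,"ty":1.5,"tz":0.5,"roll":0},{"fingers":-0.08,"tx":2,"ty":3,"tz":1,"roll":0},{"fingers":-0.08,"tx":3,"ty":4.5,"tz":1.5,"roll":0},{"fingers":-0.08,"tx":4,"ty":6,"tz":2,"roll":-1},{"fingers":-0.08,"tx":5,"ty":7.5,"tz":2.5,"roll":-1},{"fingers":-0.08,"tx":6,"ty":9,"tz":3,"roll":-2},{"fingers":-0.08,"tx":7,"ty":10.5,"tz":3.5,"roll":-2},{"fingers":-0.08,"tx":8,"ty":12,"tz":4,"roll":-2},{"fingers":-0.08,"tx":9,"ty":13.5,"tz":4,"roll":-2},{"fingers":-0.08,"tx":10.5,"ty":14.7,"tz":4,"roll":-2}]' 20; python3 h.py; sed -i 's/>215/>150/' pitch.py; sed -i 's/s\[i,4\]>60/s[i,4]>1500/' pitch.py; python3 pitch.py w4
```

```text
time_s: 20.4
position: [0.6067, 0.1957, 0.2019]
tool_rot: [0.768, -0.528, -0.301, -0.203]
ft_force: [0.5, -0.3, -4.6]
width: 0.0495
grip_force: 26.7
t 20.40 pos [0.6067 0.1957 0.2019] j [-0.115  0.539  1.365  0.641  1.63   2.569] tilt 42.6 dir 111.5  xdir -69.2 yz 0.006 ydir -158.9 F [ 0.5 -0.3 -4.6] w 0.0495 g 26.7
blob [309, 47, 131, 110, 10975] [373.4 101.8]
blob [112, 50, 132, 108, 10764] [177.8 103.3]
blob [456, 190, 104, 66, 1850] [512.2 223.2]
blob [0, 241, 111, 143, 9952] [ 42.6 297.4]
blob [471, 273, 89, 79, 3858] [530.8 310.8]
0 [[377.0, 151.0], [156.0, 153.0], [518.0, -201.0], [14.0, -181.0]]
10 [[356.0, 38.0], [183.0, 40.0], [440.0, -205.0], [96.0, -197.0]]
20 [[338.0, -11.0], [204.0, -9.0], [394.0, -170.0], [148.0, -166.0]]
30 [[326.0, -24.0], [221.0, -22.0], [366.0, -127.0], [181.0, -125.0]]
40 [[318.0, -18.0], [232.0, -16.0], [348.0, -85.0], [203.0, -83.0]]
50 [[311.0, -2.0], [241.0, -1.0], [336.0, -45.0], [217.0, -43.0]]
60 [[307.0, 18.0], [247.0, 19.0], [328.0, -8.0], [228.0, -7.0]]
70 [[304.0, 41.0], [252.0, 41.0], [322.0, 26.0], [235.0, 27.0]]
80 [[301.0, 64.0], [256.0, 64.0], [317.0, 58.0], [241.0, 58.0]]
90 [[299.0, 87.0], [259.0, 88.0], [314.0, 87.0], [245.0, 88.0]]
```

```bash
python3 -m crank '[{"fingers":-0.1,"tx":0,"ty":0,"tz":-2,"roll":0},{"fingers":-0.105,"tx":0,"ty":0,"tz":-4,"roll":0},{"fingers":-0.11,"tx":0,"ty":0,"tz":-5,"roll":0},{"fingers":-0.115,"tx":0,"ty":0,"tz":-5,"roll":0},{"fingers":-0.12,"tx":0,"ty":0,"tz":-5,"roll":0},{"fingers":-0.125,"tx":0,"ty":0,"tz":-5,"roll":0},{"fingers":-0.13,"tx":0,"ty":0,"tz":-5,"roll":0},{"fingers":-0.135,"tx":0,"ty":0,"tz":-5,"roll":0},{"fingers":-0.14,"tx":0,"ty":0,"tz":-5,"roll":0},{"fingers":-0.145,"tx":0,"ty":0,"tz":-5,"roll":0}]' 20; python3 h.py;  python3 pitch.py w5 | head -3
```

```text
time_s: 21.45
position: [0.6065, 0.1941, 0.1522]
tool_rot: [0.768, -0.529, -0.3, -0.203]
ft_force: [-0.0, 0.2, -2.9]
width: 0.0493
grip_force: 26.7
t 21.45 pos [0.6065 0.1941 0.1522] j [-0.117  0.596  1.391  0.639  1.564  2.518] tilt 42.5 dir 111.3  xdir -69.3 yz 0.005 ydir -159.0 F [-0.   0.2 -2.9] w 0.0493 g 26.7
blob [309, 48, 131, 109, 10945] [373.6 102. ]
blob [112, 50, 132, 108, 10738] [178.  103.5]
blob [359, 112, 109, 111, 2832] [407.8 165.6]
```

```bash
python3 -m crank '[{"fingers":-0.15,"tx":0,"ty":0,"tz":0,"roll":0},{"fingers":-0.155,"tx":0,"ty":0,"tz":0,"roll":0},{"fingers":-0.16,"tx":0,"ty":0,"tz":0,"roll":0},{"fingers":-0.165,"tx":0,"ty":0,"tz":0,"roll":0},{"fingers":-0.17,"tx":0,"ty":0,"tz":0,"roll":0},{"fingers":-0.175,"tx":0,"ty":0,"tz":0,"roll":0},{"fingers":-0.18,"tx":0,"ty":0,"tz":0,"roll":0},{"fingers":-0.185,"tx":0,"ty":0,"tz":0,"roll":0},{"fingers":-0.19,"tx":0,"ty":0,"tz":0,"roll":0},{"fingers":-0.195,"tx":0,"ty":0,"tz":0,"roll":0}]' 20; python3 h.py;  python3 pitch.py w6 | head -3
```

```text
time_s: 22.5
position: [0.6065, 0.1942, 0.1521]
tool_rot: [0.767, -0.529, -0.3, -0.203]
ft_force: [0.0, -1.1, -0.1]
width: 0.0515
grip_force: 0.0
t 22.50 pos [0.6065 0.1942 0.1521] j [-0.117  0.596  1.391  0.64   1.564  2.518] tilt 42.5 dir 111.3  xdir -69.3 yz 0.005 ydir -159.0 F [ 0.  -1.1 -0.1] w 0.0515 g 0.0
blob [167, 83, 162, 153, 9060] [268.  166.4]
blob [300, 159, 106, 57, 3114] [343.9 180.7]
blob [0, 276, 103, 90, 5255] [ 40.5 314.6]
```

```bash
python3 - <<'E'
from workcell import *
import cv2,numpy as np
s=read_camera("scene"); d=read_camera("side"); np.savez("scene2.npz",**s); np.savez("side2.npz",**d)
cv2.imwrite("pics/s2.png",s["image"]); cv2.imwrite("pics/d2.png",d["image"])
w=cv2.imread("pics/w6.png"); W=np.zeros((600,800,3),np.uint8)
W[:300,:400]=cv2.resize(w,(400,300)); W[300:,:400]=cv2.resize(d["image"],(400,300))
W[:400,400:]=cv2.resize(s["image"][190:350,270:430],(400,400),interpolation=cv2.INTER_CUBIC)
W[400:,400:667]=cv2.resize(s["image"],(267,200)); cv2.imwrite("pics/comp.png",W)
E
```

```text
(no output)
```

View pics/comp.png

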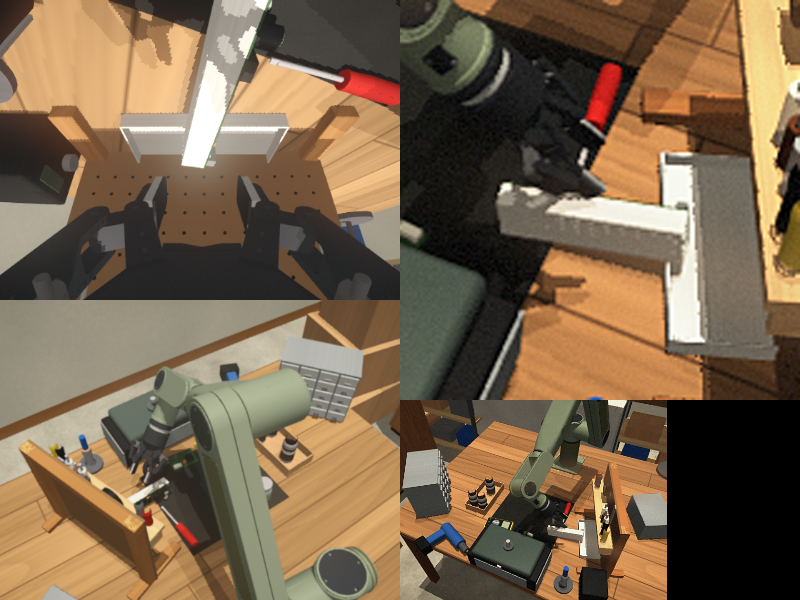

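```bash
cat > m6.py <<'E'
from h import *
from scipy.spatial.transform import Rotation as R
cw=wc("w6.npz"); cs=load("scene2.npz")
Pw=np.array([[95,-25,0],[95,-25,30]])/1e3; qw=np.array([[255,231],[289,235]],float)
Ps=np.array([[-95,25,0],[95,25,0],[95,-25,30],[-95,-25,30]])/1e3; qs=np.array([[311,284],[384,299],[386,272.8],[310,264]],float)
def pose(v):
    # base: x->heading yaw, y down, z = left of heading... then pitch about
    a,b,g=v[3:6]; M=(R.from_euler('z',a)*R.from_euler('y',-b)*R.from_euler('x',g)).as_matrix(); return M,v[:3]
def f(v):
    M,t=pose(v[:6]); W=lambda L:L@M.T+t
    e1=(proj(cw,W(Pw))-qw)/2; e2=(proj(cs,W(Ps))-qs)
    el=(proj(cw,W(np.array([[v[6],-.025,0],[v[7],-.025,.03]])))-[[287,0],[374,0]])/2
    return np.r_[e1.ravel(),e2.ravel(),el.ravel()]
best=None
for g in(-np.pi/2,np.pi/2):
    r=least_squares(f,[.65,.14,.04,1.95,.1,g,-.03,-.03])
    print(r.cost,r.x.round(3),np.degrees(r.x[3:6]).round(1)); print(r.fun.round(1))
    M,t=pose(r.x[:6]); 
    for q in([95,25,0],[-95,25,0],[95,-25,0],[-95,-25,0],[0,-25,15],[95,25,30],[-95,25,30]): print(q,(np.array(q)/1e3@M.T+t).round(3))
E
python3 m6.py
```

```text
19.982463911168622 [ 0.611  0.21   0.045  1.789  0.026 -1.616 -0.096 -0.101] [102.5   1.5 -92.6]
[ 0.1  0.8 -0.7 -0.8 -2.  -0.8 -0.4 -2.7  1.1  1.8  1.6 -2.1  2.2  0.3
 -2.9 -1. ]
[95, 25, 0] [0.592 0.304 0.023]
[-95, 25, 0] [0.633 0.118 0.018]
[95, -25, 0] [0.59  0.302 0.072]
[-95, -25, 0] [0.631 0.117 0.067]
[0, -25, 15] [0.596 0.206 0.069]
[95, 25, 30] [0.563 0.297 0.021]
[-95, 25, 30] [0.604 0.112 0.016]
19.982463910316916 [ 0.611  0.21   0.045  1.789  0.026  4.667 -0.096 -0.101] [102.5   1.5 267.4]
[ 0.1  0.8 -0.7 -0.8 -2.  -0.8 -0.4 -2.7  1.1  1.8  1.6 -2.1  2.2  0.3
 -2.9 -1. ]
[95, 25, 0] [0.592 0.304 0.023]
[-95, 25, 0] [0.633 0.118 0.018]
[95, -25, 0] [0.59  0.302 0.072]
[-95, -25, 0] [0.631 0.117 0.067]
[0, -25, 15] [0.596 0.206 0.069]
[95, 25, 30] [0.563 0.297 0.021]
[-95, 25, 30] [0.604 0.112 0.016]
```

```bash
python3 - <<'E'
from h import *
c=wc("w2.npz")
print("tape",atz(c,(67,160),.02),"oldboard",atz(c,(75,60),.005),"driver handle",atz(c,(320,241),.012),atz(c,(225,229),.01))
E
python3 -m crank '[{"fingers":-1,"tx":0,"ty":0,"tz":0,"roll":-4},{"fingers":-1,"tx":0,"ty":0,"tz":0,"roll":-8.8},{"fingers":-1,"tx":-1.2,"ty":3,"tz":-2,"roll":-8.8},{"fingers":-1,"tx":-1.7,"ty":4.2,"tz":-5,"roll":-8.8},{"fingers":-1,"tx":-1.9,"ty":4.6,"tz":-7.5,"roll":-8.8},{"fingers":-1,"tx":-1.9,"ty":4.6,"tz":-9,"roll":-8.8},{"fingers":-1,"tx":-1.9,"ty":4.6,"tz":-9.4,"roll":-8.8},{"fingers":-1,"tx":-1.9,"ty":4.6,"tz":-9.4,"roll":-8.8},{"fingers":1,"tx":-1.9,"ty":4.6,"tz":-9.4,"roll":-8.8},{"fingers":1,"tx":-1.9,"ty":4.6,"tz":-9.4,"roll":-8.8}]' 30; python3 h.py
```

```text
tape [0.69452186 0.08502893 0.02      ] oldboard [ 0.6822281  -0.01052229  0.005     ] driver handle [0.40120994 0.15337471 0.012     ] [0.53014984 0.174505   0.01      ]
time_s: 23.65
position: [0.5888, 0.2397, 0.0594]
tool_rot: [0.725, -0.586, -0.283, -0.227]
ft_force: [0.4, 0.2, 0.7]
width: 0.0593
grip_force: 0.0
t 23.65 pos [0.5888 0.2397 0.0594] j [-0.068  0.649  1.541  0.741  1.293  2.524] tilt 42.5 dir 102.3  xdir -78.0 yz 0.003 ydir -167.8 F [0.4 0.2 0.7] w 0.0593 g 0.0
```

```bash
python3 -m crank '[{"fingers":1,"tx":0,"ty":0,"tz":0,"roll":0},{"fingers":1,"tx":0,"ty":0,"tz":0,"roll":0},{"fingers":1,"tx":0,"ty":0,"tz":0,"roll":0},{"fingers":1,"tx":0,"ty":0,"tz":1.5,"roll":0},{"fingers":1,"tx":0,"ty":-1,"tz":4,"roll":0},{"fingers":1,"tx":-1,"ty":-4,"tz":5.5,"roll":0},{"fingers":1,"tx":-2,"ty":-8,"tz":5.5,"roll":0},{"fingers":1,"tx":-3.2,"ty":-12,"tz":5.5,"roll":0},{"fingers":1,"tx":-4.4,"ty":-16,"tz":5,"roll":0},{"fingers":1,"tx":-5.2,"ty":-18.6,"tz":4,"roll":0}]' 30; python3 h.py; python3 -c "
from workcell import *
print(get_obs()['torque'])"
```

```text
time_s: 24.65
position: [0.5353, 0.0514, 0.0985]
tool_rot: [0.725, -0.587, -0.283, -0.226]
ft_force: [0.4, -0.1, -4.4]
width: 0.0299
grip_force: 31.0
t 24.65 pos [0.5353 0.0514 0.0985] j [-0.39   0.527  1.639  0.59   1.475  2.33 ] tilt 42.4 dir 102.4  xdir -78.1 yz 0.005 ydir -167.9 F [ 0.4 -0.1 -4.4] w 0.0299 g 31.0
[-0.58122495 -0.10871966 -0.02849231]
```

```bash
python3 -m crank '[{"fingers":1,"tx":0,"ty":0.2,"tz":-2,"roll":0},{"fingers":1,"tx":0,"ty":0.2,"tz":-3.5,"roll":0},{"fingers":1,"tx":0,"ty":0.2,"tz":-4.3,"roll":0},{"fingers":1,"tx":0,"ty":0.2,"tz":-4.7,"roll":0},{"fingers":1,"tx":0,"ty":0.2,"tz":-4.9,"roll":0},{"fingers":-1,"tx":0,"ty":0.2,"tz":-4.9,"roll":0},{"fingers":-1,"tx":0,"ty":0.2,"tz":-4.9,"roll":0},{"fingers":-1,"tx":0,"ty":0.2,"tz":-4.9,"roll":0},{"fingers":-1,"tx":0.2,"ty":-0.8,"tz":-4.4,"roll":0},{"fingers":-1,"tx":0.8,"ty":-3.2,"tz":-4.1,"roll":0}]' 30; python3 h.py; sed -i 's/>1500/>300/' pitch.py; python3 pitch.py w7 | grep blob
```

```text
time_s: 25.65
position: [0.543, 0.0227, 0.0576]
tool_rot: [0.725, -0.585, -0.285, -0.226]
ft_force: [0.3, -0.5, -0.4]
width: 0.0854
grip_force: 0.0
t 25.65 pos [0.543  0.0227 0.0576] j [-0.429  0.621  1.598  0.573  1.453  2.273] tilt 42.6 dir 102.7  xdir -78.0 yz 0.006 ydir -167.7 F [ 0.3 -0.5 -0.4] w 0.0854 g 0.0
blob [185, 0, 167, 327, 33141] [278.7 152.9]
blob [21, 144, 49, 54, 1427] [ 43.9 170.4]
blob [77, 368, 30, 52, 545] [ 93.2 400.2]
```

```bash
python3 -m crank '[{"fingers":-1,"tx":1,"ty":0.2,"tz":0,"roll":0},{"fingers":-1,"tx":2,"ty":0.4,"tz":0,"roll":0},{"fingers":-1,"tx":2.8,"ty":0.6,"tz":0,"roll":0},{"fingers":-1,"tx":3.5,"ty":0.7,"tz":0,"roll":0},{"fingers":-1,"tx":4.2,"ty":0.9,"tz":0,"roll":0},{"fingers":-1,"tx":4.9,"ty":1.1,"tz":0,"roll":0},{"fingers":-1,"tx":5.5,"ty":1.2,"tz":0,"roll":0},{"fingers":-1,"tx":5.5,"ty":1.2,"tz":2.5,"roll":0},{"fingers":-1,"tx":4.5,"ty":-1.5,"tz":7,"roll":0},{"fingers":-1,"tx":3.5,"ty":-4.5,"tz":10,"roll":0}]'; python3 h.py; python3 pitch.py w8 | grep blob; python3 - <<'E'
import cv2,numpy as np
im=cv2.imread("pics/w8.png"); h=cv2.cvtColor(im,cv2.COLOR_BGR2HSV)
m=((h[...,0]>40)&(h[...,0]<80)&(h[...,1]>90)).astype(np.uint8); n,_,s,c=cv2.connectedComponentsWithStats(m)
for i in range(1,n):
    if s[i,4]>400: print("green",s[i],c[i].round(0))
E
```

```text
time_s: 26.7
position: [0.5786, -0.022, 0.1583]
tool_rot: [0.725, -0.585, -0.284, -0.226]
ft_force: [1.4, -0.8, 0.4]
width: 0.0856
grip_force: 0.0
t 26.70 pos [ 0.5786 -0.022   0.1583] j [-0.468  0.552  1.446  0.551  1.657  2.36 ] tilt 42.6 dir 102.7  xdir -77.9 yz 0.005 ydir -167.6 F [ 1.4 -0.8  0.4] w 0.0856 g 0.0
blob [216, 11, 84, 21, 749] [258.3  24. ]
blob [226, 88, 27, 22, 475] [238.7  98.6]
blob [265, 88, 27, 23, 476] [278.1  98.7]
blob [159, 96, 18, 39, 590] [167.  115.2]
blob [176, 200, 171, 70, 6921] [250.5 239.2]
blob [424, 250, 105, 43, 945] [468.3 271.5]
blob [517, 288, 43, 49, 1371] [541.7 310.8]
blob [0, 304, 23, 61, 875] [  7.8 329.2]
blob [77, 365, 52, 55, 1324] [103.1 393.6]
green [  81    0   98  120 4287] [119.  44.]
green [168  44  18  32 403] [177.  59.]
green [ 235  142   59   59 1564] [268. 172.]
```

```bash
python3 - <<'E'
from h import *
c=wc("w8.npz")
L=np.array([[-66,12.3,51],[-66,-12.3,51],[-95,25,28],[-95,-25,28],[-95,25,0],[-95,-25,0]])/1e3
px=np.array([(278,98.7),(239,98.6),(299,32),(216,32),(299,11),(216,11)],float)
p,e=fit(c,L,px,[.59,.02,1.8]);print(p,np.degrees(p[2]),e,(proj(c,w(p,L))-px).round(1).tolist())
print("head",proj(c,w(p,np.array([[95,25,30],[95,-25,30],[60,0,30]])/1e3)).round())
im=cv2.imread("pics/w8.png")
for v in(150,190): print(v,["%d:%s"%(u,im[v,u].tolist()) for u in range(225,305,5)])
for x in(55,60,65):
    t=w(p,np.array([[x,0,30]])/1e3)[0]; print(x,t.round(4),((t-c["pos"])*100).round(2))
E
```

```text
[0.58139521 0.02807216 1.78295429] 102.15575593177147 3.192628927639106 [[0.2, 0.6], [-1.0, 0.8], [1.0, 0.3], [-2.6, 0.7], [-0.7, -1.2], [3.2, -0.8]]
head [[291. 208.]
 [246. 209.]
 [267. 190.]]
150 ['225:[84, 95, 100]', '230:[84, 95, 100]', '235:[92, 143, 110]', '240:[93, 144, 110]', '245:[142, 194, 255]', '250:[94, 145, 111]', '255:[94, 145, 110]', '260:[93, 144, 109]', '265:[93, 145, 110]', '270:[93, 145, 110]', '275:[92, 144, 109]', '280:[91, 143, 107]', '285:[92, 144, 108]', '290:[92, 143, 107]', '295:[82, 90, 94]', '300:[83, 90, 94]']
190 ['225:[83, 97, 121]', '230:[84, 98, 122]', '235:[83, 97, 121]', '240:[83, 97, 119]', '245:[92, 145, 127]', '250:[94, 130, 193]', '255:[58, 72, 98]', '260:[58, 72, 96]', '265:[91, 145, 122]', '270:[91, 143, 120]', '275:[91, 144, 119]', '280:[89, 141, 134]', '285:[92, 144, 119]', '290:[91, 143, 117]', '295:[81, 93, 106]', '300:[82, 91, 106]']
55 [0.5698 0.0818 0.03  ] [ -0.88  10.38 -12.83]
60 [0.5688 0.0867 0.03  ] [ -0.98  10.87 -12.83]
65 [0.5677 0.0916 0.03  ] [ -1.09  11.36 -12.83]
```

```bash
python3 -m crank '[{"fingers":-1,"tx":-0.3,"ty":2.5,"tz":-1.5,"roll":-0.5},{"fingers":-1,"tx":-0.6,"ty":5,"tz":-4,"roll":-0.5},{"fingers":-1,"tx":-0.8,"ty":7.5,"tz":-6.7,"roll":-0.5},{"fingers":-1,"tx":-1.1,"ty":10,"tz":-9.5,"roll":-0.5},{"fingers":-1,"tx":-1.2,"ty":11.4,"tz":-11,"roll":-0.5},{"fingers":-1,"tx":-1.2,"ty":11.4,"tz":-11,"roll":-0.5},{"fingers":-1,"tx":-1.2,"ty":11.4,"tz":-11,"roll":-0.5},{"fingers":-1,"tx":-1.2,"ty":11.4,"tz":-11,"roll":-0.5},{"fingers":-1,"tx":-1.2,"ty":11.4,"tz":-11,"roll":-0.5},{"fingers":-1,"tx":-1.2,"ty":11.4,"tz":-11,"roll":-0.5}]' 20; python3 h.py
```

```text
time_s: 27.75
position: [0.5675, 0.0901, 0.0479]
tool_rot: [0.722, -0.589, -0.282, -0.228]
ft_force: [-1.0, 0.2, -0.2]
width: 0.0855
grip_force: 0.0
t 27.75 pos [0.5675 0.0901 0.0479] j [-0.313  0.645  1.582  0.639  1.386  2.351] tilt 42.5 dir 101.9  xdir -78.5 yz 0.004 ydir -168.4 F [-1.   0.2 -0.2] w 0.0855 g 0.0
```

```bash
python3 -m crank '[{"fingers":-1,"tx":-0.1,"ty":0.7,"tz":-0.8,"roll":0},{"fingers":-1,"tx":-0.2,"ty":1.4,"tz":-1.5,"roll":0},{"fingers":-1,"tx":-0.2,"ty":1.4,"tz":-1.5,"roll":0},{"fingers":1,"tx":-0.2,"ty":1.4,"tz":-1.5,"roll":0},{"fingers":1,"tx":-0.2,"ty":1.4,"tz":-1.5,"roll":0},{"fingers":1,"tx":-0.2,"ty":1.4,"tz":-1.5,"roll":0},{"fingers":1,"tx":-0.2,"ty":1.4,"tz":-1.5,"roll":0},{"fingers":1,"tx":-0.2,"ty":1.4,"tz":-1.5,"roll":0},{"fingers":1,"tx":-0.2,"ty":1.4,"tz":-1.5,"roll":0},{"fingers":1,"tx":-0.2,"ty":1.4,"tz":-1.5,"roll":0}]' 20; python3 h.py
python3 -m crank '[{"fingers":1,"tx":0,"ty":0,"tz":4,"roll":0},{"fingers":1,"tx":0,"ty":0,"tz":8,"roll":0},{"fingers":1,"tx":0,"ty":0,"tz":12,"roll":0},{"fingers":1,"tx":0,"ty":0,"tz":14,"roll":0},{"fingers":1,"tx":0,"ty":0,"tz":15,"roll":0},{"fingers":1,"tx":0,"ty":0,"tz":16,"roll":0},{"fingers":1,"tx":0,"ty":0,"tz":16,"roll":0},{"fingers":1,"tx":0,"ty":0,"tz":16,"roll":0},{"fingers":1,"tx":0,"ty":0,"tz":16,"roll":0},{"fingers":1,"tx":0,"ty":0,"tz":16,"roll":0}]'; python3 h.py; sed -i 's/g=np.array(.*\]); $/g=np.array([.078,0,.031]);/' pitch.py; sed -i 's/>300:/>200:/' pitch.py; python3 pitch.py w9
```

```text
time_s: 28.75
position: [0.5651, 0.1049, 0.0323]
tool_rot: [0.722, -0.589, -0.282, -0.227]
ft_force: [2.1, -0.2, 1.1]
width: 0.0494
grip_force: 22.2
t 28.75 pos [0.5651 0.1049 0.0323] j [-0.291  0.665  1.592  0.653  1.352  2.346] tilt 42.5 dir 101.9  xdir -78.5 yz 0.004 ydir -168.3 F [ 2.1 -0.2  1.1] w 0.0494 g 22.2
time_s: 29.75
position: [0.5638, 0.1052, 0.1906]
tool_rot: [0.722, -0.589, -0.284, -0.226]
ft_force: [-0.2, 0.9, -3.5]
width: 0.0496
grip_force: 21.4
t 29.75 pos [0.5638 0.1052 0.1906] j [-0.291  0.426  1.56   0.635  1.573  2.512] tilt 42.6 dir 102.2  xdir -78.7 yz 0.008 ydir -168.3 F [-0.2  0.9 -3.5] w 0.0496 g 21.4
blob [190, 108, 21, 73, 804] [200.4 151.4]
blob [336, 121, 44, 13, 256] [356.1 125.4]
blob [163, 179, 68, 46, 2186] [202.1 199.7]
blob [422, 204, 112, 74, 842] [469.8 246.1]
blob [0, 265, 130, 119, 7177] [ 43.  315.1]
blob [233, 279, 100, 23, 2276] [282.5 290. ]
0 [[372.0, -15.0], [200.0, 67.0], [5691.0, -14035.0], [-7502.0, -16267.0]]
10 [[380.0, -253.0], [142.0, -241.0], [-802.0, 4268.0], [1615.0, 4164.0]]
20 [[347.0, -233.0], [185.0, -229.0], [366.0, -187.0], [177.0, -180.0]]
30 [[328.0, -184.0], [212.0, -182.0], [365.0, -243.0], [177.0, -239.0]]
40 [[317.0, -133.0], [229.0, -132.0], [347.0, -178.0], [200.0, -175.0]]
50 [[309.0, -86.0], [240.0, -85.0], [333.0, -114.0], [217.0, -112.0]]
60 [[304.0, -44.0], [248.0, -43.0], [324.0, -59.0], [229.0, -57.0]]
70 [[301.0, -5.0], [254.0, -4.0], [318.0, -12.0], [238.0, -11.0]]
80 [[299.0, 30.0], [258.0, 30.0], [314.0, 29.0], [244.0, 30.0]]
90 [[297.0, 62.0], [261.0, 63.0], [311.0, 66.0], [248.0, 66.0]]
```

```bash
python3 - <<'E'
from h import *
from scipy.spatial.transform import Rotation as R
c=wc("w9.npz"); z=R.from_quat(c["rot"]).as_matrix()[:,2]; hd=np.r_[z[:2],0]; hd/=np.linalg.norm(hd); g=np.array([.078,0,.031])
for phi in range(0,91,10):
    a=np.radians(phi); k=np.array([0,0,1]); X=np.cos(a)*hd+np.sin(a)*k; Z=-np.sin(a)*hd+np.cos(a)*k; Y=np.cross(Z,X)
    q=lambda v:c["pos"]+z*.003+X*(v[0]-g[0])+Y*v[1]+Z*(v[2]-g[2])
    print(phi,proj(c,[q(v) for v in ([.081,.025,.041],[.081,-.025,.041],[.093,.025,.041],[.093,-.025,.041],[-.036,0,.044])]).round(0).tolist())
im=cv2.imread("pics/w9.png")
print("col282",[(v,im[v,282].tolist()) for v in range(0,330,10)])
E
python3 -c "
from workcell import *
print(get_obs()['torque'])"
```

```text
0 [[333.0, 299.0], [227.0, 300.0], [330.0, 306.0], [231.0, 306.0], [266.0, 83.0]]
10 [[334.0, 299.0], [226.0, 300.0], [331.0, 310.0], [230.0, 311.0], [269.0, 6.0]]
20 [[334.0, 298.0], [226.0, 299.0], [332.0, 313.0], [229.0, 314.0], [272.0, -22.0]]
30 [[335.0, 297.0], [225.0, 298.0], [333.0, 315.0], [228.0, 316.0], [273.0, -23.0]]
40 [[335.0, 294.0], [224.0, 295.0], [334.0, 316.0], [227.0, 317.0], [275.0, -11.0]]
50 [[336.0, 291.0], [224.0, 293.0], [335.0, 316.0], [225.0, 317.0], [276.0, 7.0]]
60 [[336.0, 288.0], [224.0, 289.0], [336.0, 315.0], [224.0, 316.0], [277.0, 29.0]]
70 [[336.0, 284.0], [223.0, 285.0], [337.0, 312.0], [223.0, 313.0], [278.0, 52.0]]
80 [[336.0, 280.0], [223.0, 281.0], [338.0, 308.0], [222.0, 309.0], [279.0, 76.0]]
90 [[336.0, 276.0], [223.0, 277.0], [339.0, 303.0], [221.0, 304.0], [279.0, 99.0]]
col282 [(0, [37, 36, 37]), (10, [38, 38, 38]), (20, [37, 38, 40]), (30, [29, 29, 30]), (40, [30, 30, 30]), (50, [52, 79, 57]), (60, [56, 81, 60]), (70, [43, 45, 45]), (80, [46, 47, 49]), (90, [32, 36, 38]), (100, [60, 87, 68]), (110, [49, 51, 55]), (120, [50, 56, 60]), (130, [54, 57, 64]), (140, [51, 58, 64]), (150, [79, 119, 93]), (160, [79, 120, 96]), (170, [80, 119, 95]), (180, [87, 130, 99]), (190, [87, 131, 100]), (200, [87, 131, 101]), (210, [87, 131, 98]), (220, [86, 129, 96]), (230, [83, 126, 97]), (240, [83, 126, 97]), (250, [64, 90, 72]), (260, [65, 90, 73]), (270, [71, 89, 78]), (280, [167, 172, 174]), (290, [166, 173, 175]), (300, [169, 176, 179]), (310, [70, 94, 123]), (320, [67, 93, 122])]
[-0.59648172 -0.10812465 -0.01259672]
```

```bash
python3 - <<'E'
import cv2,numpy as np
im=cv2.imread("pics/w9.png"); g=cv2.cvtColor(im,cv2.COLOR_BGR2GRAY)
for v in range(0,130,6): print(v,g[v,225:335:5].tolist())
E
```

```text
0 [37, 61, 62, 62, 60, 33, 34, 35, 34, 36, 36, 37, 39, 35, 36, 36, 40, 39, 37, 71, 71, 64]
6 [40, 63, 63, 61, 64, 37, 37, 35, 36, 35, 37, 37, 36, 37, 35, 34, 41, 37, 39, 73, 73, 73]
12 [39, 62, 64, 65, 63, 34, 37, 36, 36, 34, 37, 36, 37, 37, 36, 39, 40, 40, 41, 75, 73, 73]
18 [36, 62, 65, 64, 66, 38, 37, 38, 37, 38, 37, 38, 39, 37, 40, 36, 39, 43, 43, 75, 73, 73]
24 [38, 63, 64, 65, 65, 37, 40, 39, 40, 39, 40, 39, 40, 40, 40, 41, 40, 38, 43, 76, 76, 75]
30 [39, 65, 64, 65, 68, 32, 30, 28, 27, 28, 29, 29, 29, 28, 29, 28, 27, 29, 32, 75, 78, 76]
36 [39, 65, 69, 68, 67, 31, 27, 33, 29, 32, 28, 28, 28, 31, 25, 28, 30, 28, 32, 66, 68, 77]
42 [41, 67, 67, 68, 68, 62, 30, 30, 30, 29, 33, 28, 29, 30, 29, 28, 28, 29, 66, 67, 68, 68]
48 [41, 68, 69, 68, 68, 70, 72, 70, 70, 68, 69, 70, 68, 69, 69, 69, 71, 70, 68, 70, 68, 69]
54 [43, 70, 70, 69, 69, 71, 71, 70, 70, 70, 69, 71, 68, 68, 70, 69, 69, 69, 70, 69, 69, 68]
60 [72, 72, 71, 72, 71, 70, 72, 72, 72, 71, 71, 70, 71, 70, 72, 70, 71, 70, 70, 70, 72, 70]
66 [71, 75, 74, 73, 72, 72, 71, 73, 73, 72, 72, 43, 43, 43, 42, 43, 42, 43, 43, 43, 70, 69
[... 246 characters left out ...]
, 47, 47, 45, 47, 47, 46, 47, 80, 73]
90 [88, 84, 83, 81, 118, 116, 78, 78, 77, 76, 73, 35, 37, 36, 34, 34, 36, 32, 37, 40, 83, 83]
96 [90, 85, 86, 82, 118, 116, 82, 79, 78, 77, 77, 77, 76, 76, 76, 75, 77, 75, 85, 84, 85, 84]
102 [94, 88, 85, 86, 101, 102, 82, 80, 79, 79, 79, 79, 77, 79, 77, 77, 77, 77, 77, 87, 86, 85]
108 [207, 101, 90, 86, 86, 84, 62, 59, 57, 56, 54, 55, 53, 79, 79, 78, 79, 77, 78, 87, 88, 87]
114 [208, 119, 91, 89, 89, 88, 64, 61, 59, 58, 56, 55, 55, 79, 79, 79, 79, 79, 80, 89, 89, 88]
120 [208, 115, 95, 92, 89, 87, 65, 63, 61, 59, 57, 58, 56, 80, 81, 80, 81, 82, 81, 89, 90, 91]
126 [210, 115, 95, 95, 92, 90, 68, 66, 62, 61, 58, 59, 58, 81, 80, 80, 82, 82, 82, 82, 84, 91]
```

```bash
cat > phi.py <<'E'
from h import *
from scipy.spatial.transform import Rotation as R
def mk(tag):
    c=wc(tag); z=R.from_quat(c["rot"]).as_matrix()[:,2]; hd=np.r_[z[:2],0]; hd/=np.linalg.norm(hd)
    def pr(phi,gx,gz,pts):
        a=np.radians(phi); k=np.array([0,0,1]); X=np.cos(a)*hd+np.sin(a)*k; Z=-np.sin(a)*hd+np.cos(a)*k; Y=np.cross(Z,X)
        return proj(c,[c["pos"]+X*(v[0]-gx)+Y*v[1]+Z*(v[2]-gz) for v in np.array(pts)/1e3])
    return c,pr
if __name__=="__main__":
    # relay head edge from w2 with known flat pose
    c=wc("w2.npz"); p=[.5207,.007,1.984]; im=cv2.cvtColor(cv2.imread("pics/w2.png"),cv2.COLOR_BGR2GRAY)
    print([int(q[1]) for q in proj(c,w(p,[[x/1e3,0,.044] for x in range(-50,-9,5)]))],[int(q[1]) for q in proj(c,w(p,[[x/1e3,0,.03] for x in range(-50,-9,5)]))])
    print("w2",im[128:176:2,290].tolist())
    c,pr=mk("w9.npz")
    for xr in(-28,-24,-20):
        f=lambda q:np.r_[pr(q[0],q[1],q[2],[[81,0,41],[93,0,41],[xr,0,44],[xr,0,30]])[:,1]-[279.5,304,28.5,45], (q[1]-.078)*2000,(q[2]-.031)*2000]
        r=least_squares(f,[55,.078,.031],x_scale=[10,.01,.01]);print(xr,r.x,r.fun.round(1))
E
python3 phi.py
```

```text
[134, 139, 144, 149, 154, 159, 163, 168, 172] [119, 125, 130, 135, 140, 145, 149, 154, 158]
w2 [79, 79, 79, 79, 78, 80, 94, 95, 93, 92, 92, 91, 90, 90, 90, 87, 87, 87, 87, 85, 129, 129, 127, 128]
-28 [5.68188087e+01 8.27159806e-02 3.21821128e-02] [2.7 5.  0.3 0.6 9.4 2.4]
-24 [5.24592296e+01 8.30120312e-02 3.25114105e-02] [ 3.3  4.8  1.1 -0.  10.   3. ]
-20 [4.70063411e+01 8.34263879e-02 3.28035170e-02] [ 4.1  4.2  2.5 -0.9 10.9  3.6]
```

```bash
python3 -m crank '[{"fingers":1,"tx":0,"ty":0,"tz":5,"roll":0},{"fingers":1,"tx":0,"ty":0,"tz":0,"roll":0},{"fingers":1,"tx":0,"ty":0,"tz":5,"roll":0},{"fingers":1,"tx":0,"ty":0,"tz":0,"roll":0},{"fingers":1,"tx":0,"ty":0,"tz":5,"roll":0},{"fingers":1,"tx":0,"ty":0,"tz":0,"roll":0},{"fingers":1,"tx":0,"ty":0,"tz":5,"roll":0},{"fingers":1,"tx":0,"ty":0,"tz":0,"roll":0},{"fingers":1,"tx":0,"ty":0,"tz":5,"roll":0},{"fingers":1,"tx":0,"ty":0,"tz":5,"roll":0}]'; python3 h.py; python3 - <<'E'
import pitch,io,contextlib
with contextlib.redirect_stdout(io.StringIO()): pitch.go("w10")
import cv2
g=cv2.cvtColor(cv2.imread("pics/w10.png"),cv2.COLOR_BGR2GRAY)
print("282",[(v,int(g[v,290])) for v in range(0,330,4)])
for v in range(0,110,8): print(v,g[v,225:335:5].tolist())
E
```

```text
time_s: 30.8
position: [0.5657, 0.1054, 0.2403]
tool_rot: [0.721, -0.589, -0.285, -0.227]
ft_force: [2.8, -0.3, -0.9]
width: 0.0496
grip_force: 23.8
t 30.80 pos [0.5657 0.1054 0.2403] j [-0.291  0.372  1.522  0.639  1.649  2.567] tilt 42.8 dir 102.2  xdir -78.7 yz 0.008 ydir -168.3 F [ 2.8 -0.3 -0.9] w 0.0496 g 23.8
282 [(0, 150), (4, 172), (8, 173), (12, 35), (16, 30), (20, 36), (24, 35), (28, 32), (32, 32), (36, 33), (40, 34), (44, 39), (48, 35), (52, 36), (56, 41), (60, 40), (64, 41), (68, 39), (72, 55), (76, 55), (80, 57), (84, 65), (88, 66), (92, 69), (96, 51), (100, 52), (104, 54), (108, 56), (112, 64), (116, 80), (120, 81), (124, 81), (128, 81), (132, 82), (136, 84), (140, 84), (144, 82), (148, 84), (152, 82), (156, 74), (160, 75), (164, 78), (168, 73), (172, 73), (176, 77), (180, 71), (184, 72), (188, 72), (192, 70), (196, 70), (200, 70), (204, 72), (208, 69), (212, 69), (216, 69), (220, 71), (224, 70), (228, 73), (232, 73), (236, 73), (240, 72), (244, 73), (248, 74), (252, 75), (256, 106), (260, 119), (264, 172), (268, 153), (272, 173), (276, 139), (280, 138), (284, 91), (28
[... 753 characters left out ...]
 39, 39, 39, 62, 62, 70, 74, 77]
56 [86, 79, 77, 83, 81, 77, 68, 44, 39, 42, 41, 40, 38, 41, 37, 38, 42, 64, 63, 61, 76, 79]
64 [90, 88, 87, 86, 84, 83, 66, 46, 46, 43, 42, 40, 39, 41, 36, 38, 42, 64, 63, 64, 79, 79]
72 [93, 91, 89, 89, 86, 84, 83, 63, 60, 59, 58, 56, 54, 55, 55, 35, 37, 64, 65, 65, 80, 83]
80 [206, 206, 207, 208, 90, 85, 87, 69, 63, 61, 60, 58, 57, 57, 57, 46, 41, 66, 66, 67, 56, 79]
88 [207, 206, 209, 194, 93, 90, 81, 86, 86, 80, 78, 68, 68, 66, 67, 65, 68, 67, 67, 68, 174, 150]
96 [208, 209, 212, 162, 94, 90, 78, 87, 86, 81, 79, 54, 53, 51, 50, 51, 51, 48, 70, 72, 209, 209]
104 [209, 209, 213, 143, 97, 86, 124, 80, 81, 86, 73, 55, 54, 54, 53, 54, 54, 53, 73, 72, 207, 215]
```

```bash
python3 - <<'E'
from phi import *
c,pr=mk("w10.npz")
g=cv2.cvtColor(cv2.imread("pics/w10.png"),cv2.COLOR_BGR2GRAY)
for u in(235,260,275,305,325): print(u,[(v,int(g[v,u])) for v in range(244,312,4)])
for xr in(-26,-22):
    f=lambda q:np.r_[pr(q[0],q[1],q[2],[[81,0,41],[93,0,41],[xr,0,44],[xr,0,30],[-57.5,12,51]])[:,1]-[258,289,70,86,12.5]]
    r=least_squares(f,[70,.078,.031],x_scale=[10,.01,.01]);print(xr,r.x,r.fun.round(1))
    print(pr(*r.x,[[-66,12.3,51],[-66,-12.3,51],[93,25,41],[93,-25,41]]).round(0).tolist())
E
```

```text
235 [(244, 79), (248, 71), (252, 73), (256, 100), (260, 132), (264, 134), (268, 173), (272, 137), (276, 138), (280, 148), (284, 77), (288, 206), (292, 98), (296, 97), (300, 97), (304, 97), (308, 95)]
260 [(244, 73), (248, 74), (252, 75), (256, 102), (260, 132), (264, 166), (268, 170), (272, 167), (276, 139), (280, 155), (284, 81), (288, 173), (292, 101), (296, 100), (300, 100), (304, 100), (308, 98)]
275 [(244, 73), (248, 75), (252, 78), (256, 106), (260, 133), (264, 172), (268, 164), (272, 172), (276, 139), (280, 151), (284, 89), (288, 173), (292, 100), (296, 101), (300, 99), (304, 99), (308, 99)]
305 [(244, 74), (248, 74), (252, 76), (256, 102), (260, 128), (264, 173), (268, 173), (272, 173), (276, 140), (280, 167), (284, 87), (288, 202), (292, 101), (296, 101), (300, 100), (304, 100), (308, 100)]
325 [(244, 142), (248, 142), (252, 74), (256, 109), (260, 128), (264, 172), (268, 172), (272, 172), (276, 123), (280, 178), (284, 87), (288, 212), (292, 100), (296, 100), (300, 99), (304, 99), (308, 100)]
-26 [7.28980710e+01 9.01317398e-02 4.20026790e-02] [ 3.1 -2.1 -1.7 -1.7  2.3]
[[299.0, 4.0], [257.0, 4.0], [333.0, 286.0], [227.0, 287.0]]
-22 [7.86388705e+01 8.83115820e-02 2.57849464e-02] [ 1.2 -1.1 -1.3  1.2  0.1]
[[299.0, 3.0], [257.0, 3.0], [340.0, 287.0], [219.0, 288.0]]
```

```bash
python3 -m crank '[{"fingers":1,"tx":0,"ty":0,"tz":-1,"roll":0},{"fingers":1,"tx":0,"ty":0,"tz":-2,"roll":0},{"fingers":1,"tx":0,"ty":0,"tz":-3,"roll":0},{"fingers":1,"tx":0,"ty":0,"tz":-4,"roll":0},{"fingers":1,"tx":0,"ty":0,"tz":-4.8,"roll":0},{"fingers":1,"tx":0,"ty":0,"tz":-5.2,"roll":0},{"fingers":1,"tx":0,"ty":0,"tz":-5.4,"roll":0},{"fingers":1,"tx":0,"ty":0,"tz":-5.5,"roll":0},{"fingers":1,"tx":0,"ty":0,"tz":-5.6,"roll":0},{"fingers":1,"tx":0,"ty":0,"tz":-5.6,"roll":0}]'; python3 h.py; python3 -c "
from workcell import *
print(get_obs()['torque'])"
```

```text
time_s: 31.85
position: [0.564, 0.1058, 0.1885]
tool_rot: [0.722, -0.588, -0.284, -0.228]
ft_force: [-4.3, -1.1, 8.1]
width: 0.0494
grip_force: 24.6
t 31.85 pos [0.564  0.1058 0.1885] j [-0.291  0.429  1.561  0.637  1.57   2.507] tilt 42.7 dir 102.2  xdir -78.5 yz 0.006 ydir -168.2 F [-4.3 -1.1  8.1] w 0.0494 g 24.6
[0.33787248 1.23618462 0.44084751]
```

```bash
python3 -m crank '[{"fingers":1,"tx":0.15,"ty":-0.7,"tz":0.1,"roll":0},{"fingers":1,"tx":0.3,"ty":-1.4,"tz":0.1,"roll":0},{"fingers":1,"tx":0.45,"ty":-2.1,"tz":0.1,"roll":0},{"fingers":1,"tx":0.6,"ty":-2.8,"tz":0.1,"roll":0},{"fingers":1,"tx":0.75,"ty":-3.5,"tz":0,"roll":0},{"fingers":1,"tx":0.9,"ty":-4.1,"tz":0,"roll":0},{"fingers":1,"tx":1,"ty":-4.6,"tz":-0.1,"roll":0},{"fingers":1,"tx":1,"ty":-4.6,"tz":-0.1,"roll":0},{"fingers":1,"tx":1,"ty":-4.6,"tz":-0.1,"roll":0},{"fingers":1,"tx":1,"ty":-4.6,"tz":-0.1,"roll":0}]'; python3 h.py; python3 - <<'E'
import pitch,io,contextlib
with contextlib.redirect_stdout(io.StringIO()): pitch.go("w11")
import cv2
from workcell import *
print(get_obs()['torque'])
g=cv2.cvtColor(cv2.imread("pics/w11.png"),cv2.COLOR_BGR2GRAY)
print("260",[(v,int(g[v,262])) for v in range(0,150,4)])
print("320",[(v,int(g[v,320])) for v in range(0,330,5)])
for v in range(0,110,8): print(v,g[v,225:335:5].tolist())
E
```

```text
time_s: 32.85
position: [0.5748, 0.059, 0.1857]
tool_rot: [0.722, -0.589, -0.283, -0.228]
ft_force: [-1.5, 0.8, 6.3]
width: 0.0492
grip_force: 24.0
t 32.85 pos [0.5748 0.059  0.1857] j [-0.357  0.467  1.512  0.609  1.612  2.465] tilt 42.6 dir 102.0  xdir -78.5 yz 0.004 ydir -168.3 F [-1.5  0.8  6.3] w 0.0492 g 24.0
[0.66104247 0.40408134 0.1471814 ]
260 [(0, 37), (4, 56), (8, 65), (12, 68), (16, 66), (20, 65), (24, 66), (28, 68), (32, 67), (36, 47), (40, 38), (44, 40), (48, 41), (52, 56), (56, 174), (60, 174), (64, 223), (68, 62), (72, 41), (76, 37), (80, 39), (84, 37), (88, 38), (92, 45), (96, 43), (100, 42), (104, 46), (108, 43), (112, 50), (116, 58), (120, 70), (124, 69), (128, 72), (132, 95), (136, 85), (140, 77), (144, 78), (148, 62)]
320 [(0, 62), (5, 78), (10, 50), (15, 49), (20, 49), (25, 49), (30, 49), (35, 78), (40, 79), (45, 78), (50, 76), (55, 76), (60, 78), (65, 78), (70, 80), (75, 79), (80, 80), (85, 81), (90, 80), (95, 81), (100, 82), (105, 83), (110, 84), (115, 82), (120, 77), (125, 74), (130, 72), (135, 71), (140, 71), (145, 73), (150, 74), (155, 77), (160, 78), (165
[... 977 characters left out ...]
 42, 43, 42, 40, 40, 48, 51, 78, 79, 79]
56 [41, 42, 40, 40, 44, 42, 40, 173, 173, 172, 174, 40, 42, 136, 175, 175, 173, 175, 49, 79, 79, 78]
64 [69, 71, 42, 43, 41, 42, 44, 150, 190, 210, 38, 35, 59, 38, 161, 239, 132, 37, 74, 78, 79, 79]
72 [72, 71, 71, 69, 42, 42, 40, 42, 45, 45, 42, 36, 63, 35, 37, 36, 43, 42, 75, 79, 80, 82]
80 [73, 72, 68, 69, 45, 43, 52, 38, 39, 38, 38, 35, 61, 34, 37, 36, 42, 38, 67, 80, 81, 79]
88 [74, 73, 72, 73, 72, 45, 63, 39, 40, 38, 40, 39, 40, 40, 39, 37, 39, 50, 62, 82, 82, 81]
96 [84, 84, 83, 82, 82, 78, 65, 64, 42, 38, 41, 38, 38, 38, 40, 38, 44, 62, 61, 82, 82, 81]
104 [86, 84, 84, 82, 83, 69, 66, 66, 48, 40, 48, 37, 39, 40, 40, 37, 40, 65, 63, 82, 82, 82]
```

```bash
python3 - <<'E'
from phi import *
c,pr=mk("w11.npz")
for ph in(84,87,90,93): print(ph,[pr(ph,gx,gz,[[-66,12.3,51],[-57.5,12.3,51],[-24,0,30],[81,0,41],[93,0,41]])[:,1].round(0).tolist() for gx,gz in((.09,.03),(.09,.034))])
E
```

```text
84 [[29.0, 37.0, 100.0, 255.0, 282.0], [35.0, 43.0, 105.0, 258.0, 284.0]]
87 [[40.0, 47.0, 108.0, 254.0, 281.0], [45.0, 53.0, 112.0, 257.0, 283.0]]
90 [[50.0, 57.0, 115.0, 254.0, 279.0], [56.0, 62.0, 119.0, 257.0, 282.0]]
93 [[60.0, 67.0, 121.0, 253.0, 278.0], [66.0, 72.0, 126.0, 257.0, 281.0]]
```

```bash
python3 -m crank '[{"fingers":1,"tx":0,"ty":0,"tz":0.2,"roll":0},{"fingers":-0.3,"tx":0,"ty":0,"tz":0.2,"roll":0},{"fingers":-0.6,"tx":0,"ty":0,"tz":0.2,"roll":0},{"fingers":-1,"tx":0,"ty":0,"tz":0.2,"roll":0},{"fingers":-1,"tx":0,"ty":0.2,"tz":-0.8,"roll":0},{"fingers":-1,"tx":0,"ty":0.3,"tz":-2,"roll":0},{"fingers":-1,"tx":-0.1,"ty":0.5,"tz":-3.2,"roll":0},{"fingers":-1,"tx":-0.1,"ty":0.6,"tz":-4,"roll":0},{"fingers":-1,"tx":-0.1,"ty":0.6,"tz":-4.2,"roll":0},{"fingers":-1,"tx":-0.1,"ty":0.6,"tz":-4.2,"roll":0}]' 25; python3 h.py; python3 - <<'E'
import pitch,io,contextlib
with contextlib.redirect_stdout(io.StringIO()): pitch.go("w12")
from phi import *
c,pr=mk("w12.npz")
print(pr(90,.047,.024,[[-66,12.3,51],[-66,-12.3,51],[-57.5,12.3,51],[-24,0,30],[81,0,41],[93,0,41]]).round(0).tolist())
g=cv2.cvtColor(cv2.imread("pics/w12.png"),cv2.COLOR_BGR2GRAY)
m=((g>140)).astype(np.uint8); n,_,s,ce=cv2.connectedComponentsWithStats(m)
for i in range(1,n):
    if s[i,4]>120: print("blob",s[i].tolist(),ce[i].round(1))
E
```

```text
time_s: 33.9
position: [0.5731, 0.0653, 0.1422]
tool_rot: [0.722, -0.589, -0.284, -0.227]
ft_force: [0.6, -0.1, -0.1]
width: 0.0854
grip_force: 0.0
t 33.90 pos [0.5731 0.0653 0.1422] j [-0.348  0.519  1.538  0.611  1.544  2.428] tilt 42.6 dir 102.1  xdir -78.6 yz 0.007 ydir -168.3 F [ 0.6 -0.1 -0.1] w 0.0854 g 0.0
[[300.0, 80.0], [258.0, 80.0], [300.0, 89.0], [280.0, 157.0], [279.0, 357.0], [280.0, 394.0]]
blob [0, 0, 94, 93, 3979] [38.4 38.6]
blob [121, 0, 30, 50, 1246] [136.1  22.6]
blob [251, 73, 26, 18, 362] [263.2  81.6]
blob [291, 72, 26, 18, 362] [303.2  80.4]
blob [73, 91, 47, 40, 1081] [ 96.6 108.3]
blob [50, 138, 191, 135, 14348] [153.7 204.4]
blob [473, 167, 55, 28, 834] [501.2 183.1]
blob [331, 184, 75, 75, 2163] [357.1 208.5]
blob [386, 189, 174, 170, 16298] [486.7 251.6]
blob [100, 241, 42, 17, 387] [121.1 249. ]
blob [133, 269, 13, 26, 164] [139.2 281.1]
blob [0, 299, 45, 66, 1385] [ 14.6 329.4]
blob [510, 307, 26, 9, 139] [522.1 310.2]
blob [77, 364, 48, 56, 1119] [101.8 391.8]
blob [432, 392, 16, 25, 225] [439.3 402.2]
```

```bash
python3 -m crank '[{"fingers":1,"tx":0,"ty":0,"tz":0,"roll":0},{"fingers":1,"tx":0,"ty":0,"tz":0,"roll":0},{"fingers":1,"tx":0,"ty":0,"tz":0,"roll":0},{"fingers":1,"tx":0,"ty":0,"tz":0,"roll":0},{"fingers":1,"tx":0,"ty":0,"tz":0,"roll":0},{"fingers":1,"tx":0,"ty":0,"tz":1.2,"roll":0},{"fingers":1,"tx":0,"ty":0,"tz":2.6,"roll":0},{"fingers":1,"tx":0,"ty":0,"tz":4,"roll":0},{"fingers":1,"tx":0,"ty":1.5,"tz":4.2,"roll":1},{"fingers":1,"tx":0,"ty":4,"tz":4.2,"roll":3}]' 30; python3 h.py
```

```text
time_s: 34.95
position: [0.5745, 0.1046, 0.1862]
tool_rot: [0.738, -0.57, -0.287, -0.22]
ft_force: [0.2, 0.7, -4.1]
width: 0.0493
grip_force: 33.1
t 34.95 pos [0.5745 0.1046 0.1862] j [-0.278  0.466  1.511  0.618  1.597  2.485] tilt 42.4 dir 104.8  xdir -75.5 yz 0.003 ydir -165.4 F [ 0.2  0.7 -4.1] w 0.0493 g 33.1
```

```bash
python3 -m crank '[{"fingers":1,"tx":0,"ty":2.5,"tz":0,"roll":1},{"fingers":1,"tx":-0.1,"ty":5.5,"tz":0,"roll":2},{"fingers":1,"tx":-0.2,"ty":8.5,"tz":0,"roll":3},{"fingers":1,"tx":-0.3,"ty":11.5,"tz":0,"roll":4},{"fingers":1,"tx":-0.4,"ty":14,"tz":0,"roll":5},{"fingers":1,"tx":-0.4,"ty":16,"tz":0,"roll":6.3},{"fingers":1,"tx":-0.5,"ty":17.5,"tz":0,"roll":6.3},{"fingers":1,"tx":-0.5,"ty":18.4,"tz":0,"roll":6.3},{"fingers":1,"tx":-0.5,"ty":18.4,"tz":0,"roll":6.3},{"fingers":1,"tx":-0.5,"ty":18.4,"tz":0,"roll":6.3}]'; python3 h.py; python3 - <<'E'
import pitch,io,contextlib
with contextlib.redirect_stdout(io.StringIO()): pitch.go("w13")
from phi import *
c,pr=mk("w13.npz")
print(pr(90,.047,.024,[[-66,12.3,51],[-66,-12.3,51],[-95,25,30],[-95,-25,30],[-24,0,30]]).round(0).tolist())
p=[.5362,.3716,1.9441]
print("lip top outer/inner, floor",proj(c,w(p,np.array([[-103,0,24],[-100,0,24],[-100,-60,24],[-100,0,6],[-103,115,24],[-103,-115,24],[-103,115,0],[-103,-115,0]])/1e3)).round(0).tolist())
im=cv2.imread("pics/w13.png"); g=cv2.cvtColor(im,cv2.COLOR_BGR2GRAY)
m=((g>140)).astype(np.uint8); n,_,s,ce=cv2.connectedComponentsWithStats(m)
for i in range(1,n):
    if s[i,4]>120 and s[i,1]<160: print("blob",s[i].tolist(),ce[i].round(1))
for u in(170,220,350,390): print(u,[(v,int(g[v,u])) for v in range(60,180,4)])
E
```

```text
time_s: 35.95
position: [0.5683, 0.2887, 0.1847]
tool_rot: [0.767, -0.529, -0.3, -0.203]
ft_force: [0.2, -0.6, -4.3]
width: 0.0495
grip_force: 33.2
t 35.95 pos [0.5683 0.2887 0.1847] j [0.024 0.5   1.463 0.69  1.502 2.635] tilt 42.5 dir 111.4  xdir -69.3 yz 0.006 ydir -159.0 F [ 0.2 -0.6 -4.3] w 0.0495 g 33.2
[[300.0, 80.0], [258.0, 80.0], [315.0, 81.0], [244.0, 82.0], [280.0, 157.0]]
lip top outer/inner, floor [[279.0, 56.0], [279.0, 60.0], [197.0, 61.0], [279.0, 47.0], [435.0, 57.0], [123.0, 60.0], [426.0, 40.0], [132.0, 43.0]]
blob [0, 0, 544, 153, 45913] [264.5  58. ]
blob [526, 0, 34, 38, 675] [547.8  16.7]
blob [478, 38, 82, 236, 12658] [529.8 146.3]
blob [0, 140, 84, 183, 4067] [ 27.3 239.5]
170 [(60, 255), (64, 255), (68, 255), (72, 255), (76, 255), (80, 255), (84, 201), (88, 186), (92, 171), (96, 173), (100, 170), (104, 167), (108, 168), (112, 166), (116, 165), (120, 165), (124, 154), (128, 145), (132, 143), (136, 143), (140, 139), (144, 140), (148, 158), (152, 110), (156, 98), (160, 98), (164, 97), (168, 97), (172, 97), (176, 96)]
220 [(60, 254), (64, 254), (68, 252), (72, 
[... 301 characters left out ...]
96)]
350 [(60, 255), (64, 255), (68, 255), (72, 255), (76, 255), (80, 228), (84, 200), (88, 201), (92, 169), (96, 169), (100, 166), (104, 166), (108, 167), (112, 165), (116, 166), (120, 167), (124, 165), (128, 165), (132, 165), (136, 163), (140, 136), (144, 101), (148, 100), (152, 100), (156, 98), (160, 97), (164, 98), (168, 97), (172, 97), (176, 97)]
390 [(60, 255), (64, 255), (68, 255), (72, 255), (76, 255), (80, 255), (84, 201), (88, 188), (92, 166), (96, 169), (100, 166), (104, 166), (108, 167), (112, 164), (116, 165), (120, 166), (124, 167), (128, 167), (132, 164), (136, 164), (140, 145), (144, 107), (148, 99), (152, 99), (156, 99), (160, 98), (164, 97), (168, 96), (172, 96), (176, 96)]
```

```bash
python3 - <<'E'
import cv2
im=cv2.imread("pics/w13.png")
for u in(180,230,350,400): print(u,[(v,im[v,u].tolist()) for v in range(22,66,2)])
from phi import *
c,pr=mk("w13.npz"); p=[.5362,.3716,1.9441]
print("panel foot",proj(c,w(p,np.array([[0,-60,6],[0,60,6],[-.0,0,60]])/1e3)).round(0).tolist())
E
```

```text
180 [(22, [128, 180, 227]), (24, [129, 181, 227]), (26, [129, 182, 228]), (28, [130, 182, 228]), (30, [131, 182, 228]), (32, [131, 183, 229]), (34, [132, 184, 230]), (36, [142, 196, 243]), (38, [148, 203, 249]), (40, [109, 133, 161]), (42, [163, 174, 184]), (44, [162, 175, 184]), (46, [161, 172, 182]), (48, [163, 176, 185]), (50, [166, 178, 187]), (52, [162, 174, 183]), (54, [166, 177, 187]), (56, [183, 195, 204]), (58, [249, 255, 255]), (60, [255, 255, 255]), (62, [255, 255, 255]), (64, [255, 255, 255])]
230 [(22, [92, 133, 173]), (24, [92, 132, 173]), (26, [92, 133, 174]), (28, [94, 134, 174]), (30, [94, 134, 173]), (32, [95, 134, 174]), (34, [80, 108, 143]), (36, [80, 110, 143]), (38, [81, 110, 144]), (40, [144, 158, 172]), (42, [160, 171, 179]), (44, [160, 170, 178]), (46, [159, 169, 178]), (48, [163, 174, 182]), (50, [161, 171, 180]), (52, [163, 173, 181]), (54, [165, 175, 184]), (56, [168, 179, 186]), (58, [153, 163, 171]), (60, [154, 165, 173]), (62, [154, 165, 173]), (64, [235, 247, 255])]
350 [(22, [145, 206, 254]), (24, [145, 206, 254]), (26, [145, 206, 253]), (28, [146, 20
[... 292 characters left out ...]
65, 175, 183]), (56, [195, 206, 214]), (58, [255, 255, 255]), (60, [255, 255, 255]), (62, [255, 255, 255]), (64, [255, 255, 255])]
400 [(22, [137, 197, 244]), (24, [142, 199, 246]), (26, [140, 199, 247]), (28, [144, 202, 249]), (30, [145, 203, 252]), (32, [144, 203, 251]), (34, [141, 200, 248]), (36, [142, 200, 247]), (38, [139, 198, 244]), (40, [68, 101, 135]), (42, [151, 162, 171]), (44, [158, 168, 175]), (46, [157, 167, 174]), (48, [159, 169, 176]), (50, [159, 168, 175]), (52, [157, 166, 173]), (54, [161, 170, 177]), (56, [162, 173, 180]), (58, [242, 254, 255]), (60, [255, 255, 255]), (62, [255, 255, 255]), (64, [255, 255, 255])]
panel foot [[223.0, 141.0], [338.0, 140.0], [281.0, 181.0]]
```

```bash
python3 -m crank '[{"fingers":1,"tx":0.1,"ty":-0.2,"tz":-1.2,"roll":0},{"fingers":1,"tx":0.1,"ty":-0.2,"tz":-2.4,"roll":0},{"fingers":1,"tx":0.1,"ty":-0.2,"tz":-3.1,"roll":0},{"fingers":1,"tx":0.1,"ty":-0.2,"tz":-3.5,"roll":0},{"fingers":1,"tx":0.1,"ty":-0.2,"tz":-3.7,"roll":0},{"fingers":1,"tx":0.1,"ty":-0.2,"tz":-3.8,"roll":0},{"fingers":1,"tx":0.1,"ty":-0.2,"tz":-3.9,"roll":0},{"fingers":1,"tx":0.1,"ty":-0.2,"tz":-3.9,"roll":0},{"fingers":1,"tx":0.1,"ty":-0.2,"tz":-3.9,"roll":0},{"fingers":1,"tx":0.1,"ty":-0.2,"tz":-3.9,"roll":0}]'; python3 h.py
```

```text
time_s: 37.0
position: [0.5684, 0.2873, 0.1497]
tool_rot: [0.767, -0.527, -0.303, -0.204]
ft_force: [-5.9, -5.5, 11.4]
width: 0.0492
grip_force: 35.6
t 37.00 pos [0.5684 0.2873 0.1497] j [0.021 0.548 1.477 0.695 1.463 2.592] tilt 42.8 dir 111.6  xdir -69.2 yz 0.007 ydir -158.8 F [-5.9 -5.5 11.4] w 0.0492 g 35.6
```

```bash
python3 -m crank '[{"fingers":1,"tx":0,"ty":0,"tz":0.3,"roll":0},{"fingers":1,"tx":0,"ty":0,"tz":0.4,"roll":0},{"fingers":-0.3,"tx":0,"ty":0,"tz":0.4,"roll":0},{"fingers":-0.3,"tx":0,"ty":0,"tz":0.4,"roll":0},{"fingers":1,"tx":0,"ty":0,"tz":0.4,"roll":0},{"fingers":1,"tx":0,"ty":0,"tz":0.4,"roll":0},{"fingers":1,"tx":0,"ty":0,"tz":0.4,"roll":0},{"fingers":1,"tx":0,"ty":0,"tz":0.3,"roll":0},{"fingers":1,"tx":0,"ty":0,"tz":0.2,"roll":0},{"fingers":1,"tx":0,"ty":0,"tz":0.1,"roll":0}]' 20; python3 h.py; cat > cap.py <<'E'
import sys,pitch,io,contextlib
with contextlib.redirect_stdout(io.StringIO()): pitch.go(sys.argv[1])
from phi import *
c,pr=mk(sys.argv[1]+".npz"); g=cv2.cvtColor(cv2.imread(f"pics/{sys.argv[1]}.png"),cv2.COLOR_BGR2GRAY)
for ph in range(60,96,5): print(ph,pr(ph,.047,.024,[[-66,12.3,51],[-66,-12.3,51]]).round(0).ravel().tolist())
for t in (130,160,190):
    n,_,s,ce=cv2.connectedComponentsWithStats((g>t).astype(np.uint8))
    for i in range(1,n):
        if 120<s[i,4]<2500 and s[i,1]<130 and 15<s[i,2]<70 and 220<ce[i][0]<340: print("blob",t,s[i].tolist(),ce[i].round(1))
E
python3 cap.py w14
```

```text
time_s: 38.0
position: [0.5694, 0.2877, 0.1502]
tool_rot: [0.767, -0.527, -0.302, -0.204]
ft_force: [-4.6, -4.4, 15.2]
width: 0.0497
grip_force: 24.4
t 38.00 pos [0.5694 0.2877 0.1502] j [0.021 0.547 1.476 0.696 1.461 2.592] tilt 42.8 dir 111.4  xdir -69.1 yz 0.005 ydir -158.9 F [-4.6 -4.4 15.2] w 0.0497 g 24.4
60 [309.0, 6.0, 246.0, 7.0]
65 [307.0, 18.0, 249.0, 19.0]
70 [305.0, 30.0, 252.0, 31.0]
75 [303.0, 42.0, 254.0, 43.0]
80 [302.0, 55.0, 256.0, 55.0]
85 [301.0, 67.0, 257.0, 67.0]
90 [300.0, 79.0, 259.0, 80.0]
95 [299.0, 91.0, 260.0, 92.0]
blob 130 [285, 1, 26, 34, 495] [297.5  17.8]
blob 160 [320, 0, 29, 28, 533] [333.5  11.4]
blob 160 [235, 26, 63, 26, 957] [265.6  37.6]
blob 190 [329, 0, 19, 28, 281] [337.6  13.2]
blob 190 [236, 28, 24, 24, 252] [247.9  40.8]
blob 190 [277, 30, 19, 22, 214] [285.3  39.2]
```

```bash
python3 - <<'E'
import cv2
g=cv2.cvtColor(cv2.imread("pics/w14.png"),cv2.COLOR_BGR2GRAY)
for v in range(0,130,5): print(v,g[v,215:345:5].tolist())
E
```

```text
0 [110, 107, 106, 105, 105, 103, 104, 106, 104, 107, 108, 106, 106, 105, 104, 108, 105, 107, 107, 105, 104, 101, 182, 182, 184, 197]
5 [109, 108, 107, 107, 105, 105, 105, 104, 108, 107, 108, 106, 105, 104, 114, 136, 139, 119, 107, 104, 105, 143, 183, 184, 204, 205]
10 [163, 109, 106, 106, 105, 105, 105, 106, 108, 109, 108, 107, 105, 104, 106, 137, 141, 139, 108, 106, 106, 105, 184, 186, 205, 204]
15 [110, 111, 108, 106, 106, 108, 107, 108, 109, 109, 108, 106, 107, 105, 107, 140, 141, 140, 137, 106, 104, 106, 185, 187, 205, 206]
20 [111, 111, 110, 107, 108, 107, 107, 108, 110, 110, 107, 107, 106, 107, 108, 140, 142, 140, 138, 135, 106, 107, 187, 187, 207, 187]
25 [111, 111, 110, 108, 109, 107, 107, 108, 110, 109, 110, 109, 107, 107, 111, 110, 139, 140, 138, 117, 106, 107, 107, 207, 185, 210]
30 [113, 112, 110, 109, 109, 107, 166, 190, 191, 190, 187, 186, 187, 188, 192, 111, 119, 138, 139, 110, 106, 108, 108, 137, 141, 140]
35 [113, 112, 112, 139, 110, 109, 188, 190, 191, 190, 189, 186, 187, 190, 194, 193, 121, 108, 107, 106, 109, 112, 110, 140, 140, 139]
40 [142, 141, 140, 138, 139, 1
[... 1554 characters left out ...]
, 250, 251, 162, 162, 81, 64, 63, 60, 59, 56, 56, 75, 54, 58, 59, 62, 75, 68, 84, 255, 255, 255, 255]
105 [250, 250, 250, 249, 250, 162, 161, 84, 67, 64, 60, 56, 56, 53, 73, 55, 57, 58, 63, 76, 69, 84, 255, 255, 255, 255]
110 [167, 166, 165, 164, 163, 163, 162, 85, 65, 64, 59, 56, 53, 71, 70, 55, 57, 61, 62, 65, 68, 86, 199, 199, 200, 201]
115 [168, 199, 191, 165, 164, 193, 161, 84, 82, 63, 60, 58, 55, 55, 56, 56, 59, 59, 64, 74, 83, 85, 164, 164, 198, 190]
120 [171, 171, 169, 169, 167, 166, 127, 82, 80, 62, 59, 57, 53, 52, 54, 55, 57, 59, 64, 71, 81, 86, 167, 167, 168, 168]
125 [166, 167, 165, 163, 163, 162, 88, 82, 77, 60, 58, 54, 51, 54, 54, 56, 57, 57, 59, 69, 81, 85, 164, 165, 164, 165]
```

```bash
python3 -m crank '[{"fingers":1,"tx":-0.2,"ty":0.5,"tz":0.1,"roll":0},{"fingers":1,"tx":-0.4,"ty":1,"tz":0.15,"roll":0},{"fingers":1,"tx":-0.6,"ty":1.5,"tz":0.2,"roll":0},{"fingers":1,"tx":-0.8,"ty":2,"tz":0.25,"roll":0},{"fingers":1,"tx":-1,"ty":2.5,"tz":0.25,"roll":0},{"fingers":1,"tx":-1.2,"ty":3,"tz":0.2,"roll":0},{"fingers":1,"tx":-1.4,"ty":3.5,"tz":0.15,"roll":0},{"fingers":1,"tx":-1.5,"ty":3.9,"tz":0.1,"roll":0},{"fingers":1,"tx":-1.6,"ty":4.1,"tz":0.1,"roll":0},{"fingers":1,"tx":-1.6,"ty":4.1,"tz":0.1,"roll":0}]'; python3 h.py; python3 cap.py w15; python3 - <<'E'
import cv2
g=cv2.cvtColor(cv2.imread("pics/w15.png"),cv2.COLOR_BGR2GRAY)
for v in range(0,110,5): print(v,g[v,215:345:5].tolist())
E
```

```text
time_s: 39.05
position: [0.553, 0.3286, 0.1488]
tool_rot: [0.768, -0.528, -0.301, -0.203]
ft_force: [-2.2, -1.0, 5.4]
width: 0.0498
grip_force: 20.4
t 39.05 pos [0.553  0.3286 0.1488] j [0.087 0.533 1.5   0.717 1.414 2.633] tilt 42.6 dir 111.4  xdir -69.2 yz 0.006 ydir -158.9 F [-2.2 -1.   5.4] w 0.0498 g 20.4
60 [308.0, 7.0, 246.0, 7.0]
65 [306.0, 18.0, 249.0, 19.0]
70 [304.0, 31.0, 251.0, 31.0]
75 [303.0, 43.0, 253.0, 43.0]
80 [302.0, 55.0, 255.0, 56.0]
85 [301.0, 67.0, 257.0, 68.0]
90 [300.0, 80.0, 258.0, 80.0]
95 [299.0, 92.0, 260.0, 92.0]
blob 130 [244, 24, 33, 27, 686] [259.8  37.1]
blob 130 [293, 25, 33, 26, 689] [309.2  37.5]
blob 160 [244, 25, 32, 25, 643] [259.8  37. ]
blob 160 [294, 25, 32, 26, 652] [309.3  37.5]
0 [150, 154, 157, 160, 164, 168, 170, 172, 171, 171, 170, 171, 172, 172, 161, 162, 161, 161, 161, 161, 161, 159, 156, 155, 143, 135]
5 [165, 166, 167, 166, 165, 167, 167, 166, 165, 166, 166, 166, 166, 167, 167, 168, 167, 166, 167, 167, 167, 168, 168, 168, 168, 169]
10 [170, 170, 170, 170, 170, 171, 171, 171, 171, 170, 170, 170, 171, 170, 170, 171, 170, 171, 170, 1
[... 1647 characters left out ...]
 164]
80 [162, 161, 160, 161, 160, 74, 81, 72, 53, 43, 45, 53, 66, 67, 67, 66, 68, 40, 42, 45, 56, 73, 74, 132, 162, 161]
85 [162, 163, 162, 163, 161, 75, 83, 83, 48, 47, 48, 46, 44, 42, 44, 43, 43, 45, 45, 45, 62, 74, 72, 131, 165, 165]
90 [162, 162, 162, 163, 162, 80, 83, 82, 49, 47, 44, 45, 41, 43, 43, 45, 43, 43, 45, 46, 63, 75, 75, 109, 163, 163]
95 [159, 159, 159, 160, 158, 84, 83, 80, 50, 47, 45, 45, 45, 43, 42, 42, 44, 45, 44, 45, 59, 72, 72, 87, 161, 161]
100 [162, 162, 161, 161, 162, 86, 82, 81, 47, 48, 46, 41, 44, 42, 42, 43, 43, 44, 43, 46, 55, 69, 70, 73, 163, 165]
105 [163, 162, 162, 161, 161, 87, 85, 81, 49, 45, 44, 43, 46, 42, 42, 41, 44, 40, 43, 44, 51, 71, 68, 69, 163, 163]
```

```bash
python3 -m crank '[{"fingers":1,"tx":0,"ty":0,"tz":0.5,"roll":0},{"fingers":1,"tx":0.15,"ty":-0.37,"tz":0.5,"roll":0},{"fingers":1,"tx":0.15,"ty":-0.37,"tz":0.1,"roll":0},{"fingers":1,"tx":0.15,"ty":-0.37,"tz":0,"roll":0},{"fingers":1,"tx":0.08,"ty":-0.2,"tz":0,"roll":0},{"fingers":1,"tx":0,"ty":0,"tz":-0.1,"roll":0},{"fingers":1,"tx":-0.1,"ty":0.25,"tz":-0.1,"roll":0},{"fingers":1,"tx":-0.18,"ty":0.45,"tz":-0.15,"roll":0},{"fingers":1,"tx":-0.23,"ty":0.58,"tz":-0.2,"roll":0},{"fingers":1,"tx":-0.25,"ty":0.65,"tz":-0.2,"roll":0}]'; python3 h.py; python3 cap.py w16
```

```text
time_s: 40.1
position: [0.5513, 0.3339, 0.1467]
tool_rot: [0.768, -0.528, -0.3, -0.203]
ft_force: [-0.8, -6.8, 8.6]
width: 0.0496
grip_force: 22.3
t 40.10 pos [0.5513 0.3339 0.1467] j [0.096 0.534 1.503 0.719 1.403 2.637] tilt 42.5 dir 111.4  xdir -69.2 yz 0.005 ydir -159.0 F [-0.8 -6.8  8.6] w 0.0496 g 22.3
60 [308.0, 7.0, 246.0, 8.0]
65 [306.0, 19.0, 249.0, 19.0]
70 [305.0, 31.0, 252.0, 31.0]
75 [303.0, 43.0, 254.0, 44.0]
80 [302.0, 56.0, 256.0, 56.0]
85 [301.0, 68.0, 257.0, 68.0]
90 [300.0, 80.0, 259.0, 80.0]
95 [299.0, 92.0, 260.0, 92.0]
blob 130 [240, 13, 35, 30, 815] [256.9  27.1]
blob 130 [293, 13, 35, 30, 823] [309.6  27.3]
blob 160 [240, 13, 35, 29, 773] [257.1  27.1]
blob 160 [293, 14, 34, 28, 770] [309.7  27.3]
```

```bash
python3 -m crank '[{"fingers":1,"tx":0,"ty":-0.1,"tz":0.1,"roll":0},{"fingers":-0.25,"tx":0,"ty":-0.1,"tz":0.1,"roll":0},{"fingers":-0.5,"tx":0,"ty":-0.1,"tz":0.1,"roll":0},{"fingers":-1,"tx":0,"ty":-0.1,"tz":0.1,"roll":0},{"fingers":-1,"tx":0,"ty":-0.1,"tz":0.1,"roll":0},{"fingers":-1,"tx":0.25,"ty":-0.7,"tz":0.8,"roll":0},{"fingers":-1,"tx":0.75,"ty":-2,"tz":2.3,"roll":0},{"fingers":-1,"tx":1.5,"ty":-4,"tz":4.4,"roll":0},{"fingers":-1,"tx":2.3,"ty":-6,"tz":6.5,"roll":0},{"fingers":-1,"tx":3.1,"ty":-8,"tz":8.5,"roll":0}]'; python3 h.py
python3 -m crank '[{"fingers":-1,"tx":1,"ty":-2.5,"tz":1,"roll":0},{"fingers":-1,"tx":1.5,"ty":-4,"tz":1.5,"roll":0},{"fingers":-1,"tx":2,"ty":-6,"tz":1.5,"roll":0},{"fingers":-1,"tx":2,"ty":-6,"tz":1.5,"roll":0},{"fingers":-1,"tx":2,"ty":-6,"tz":1.5,"roll":0},{"fingers":-1,"tx":2,"ty":-6,"tz":1.5,"roll":0},{"fingers":-1,"tx":2,"ty":-6,"tz":1.5,"roll":0},{"fingers":-1,"tx":2,"ty":-6,"tz":1.5,"roll":0},{"fingers":-1,"tx":2,"ty":-6,"tz":1.5,"roll":0},{"fingers":-1,"tx":2,"ty":-6,"tz":1.5,"roll":0}]'; python3 h.py; python3 - <<'E'
import pitch,io,contextlib
with contextlib.redirect_stdout(io.StringIO()): pitch.go("w17")
from h import *
c=wc("w17.npz"); g=cv2.cvtColor(cv2.imread("pics/w17.png"),cv2.COLOR_BGR2GRAY)
p=[.5362,.3716,1.9441]
for ph in(64,68,72):
    a=np.radians(ph); X=np.array([np.cos(a),0,np.sin(a)]); Y=np.array([0,1,0]); Z=np.cross(X,Y); B=np.array([-.1+.03*np.sin(a)+.002,0,.006])
    q=[B+X*(v[0]+.095)+Y*v[1]+Z*v[2] for v in np.array([[-66,12.3,51],[-66,-12.3,51],[87,15,41],[87,-15,41]])/1e3]
    print(ph,proj(c,w(p,q)).round(0).ravel().tolist())
for t in(140,165):
    n,_,s,ce=cv2.connectedComponentsWithStats((g>t).astype(np.uint8))
    for i in range(1,n):
        if 100<s[i,4]<2500 and 180<ce[i][0]<380: print("blob",t,s[i].tolist(),ce[i].round(1))
E
```

```text
time_s: 41.15
position: [0.5824, 0.2536, 0.2323]
tool_rot: [0.768, -0.529, -0.3, -0.203]
ft_force: [-0.2, 0.4, -0.3]
width: 0.0853
grip_force: 0.0
t 41.15 pos [0.5824 0.2536 0.2323] j [-0.03   0.465  1.407  0.672  1.605  2.652] tilt 42.5 dir 111.3  xdir -69.2 yz 0.005 ydir -159.0 F [-0.2  0.4 -0.3] w 0.0853 g 0.0
time_s: 42.15
position: [0.6018, 0.195, 0.2459]
tool_rot: [0.768, -0.528, -0.301, -0.203]
ft_force: [0.1, -0.6, 0.3]
width: 0.0855
grip_force: 0.0
t 42.15 pos [0.6018 0.195  0.2459] j [-0.116  0.484  1.35   0.644  1.687  2.61 ] tilt 42.5 dir 111.4  xdir -69.3 yz 0.006 ydir -159.0 F [ 0.1 -0.6  0.3] w 0.0855 g 0.0
64 [289.0, 128.0, 266.0, 128.0, 293.0, 274.0, 264.0, 275.0]
68 [289.0, 125.0, 266.0, 125.0, 293.0, 273.0, 263.0, 273.0]
72 [289.0, 121.0, 266.0, 121.0, 294.0, 270.0, 262.0, 270.0]
blob 140 [261, 117, 16, 15, 186] [268.5 123.8]
blob 140 [284, 117, 16, 15, 187] [291.3 123.8]
blob 165 [261, 117, 16, 15, 177] [268.6 123.8]
blob 165 [284, 117, 16, 15, 178] [291.4 123.7]
blob 165 [188, 333, 190, 13, 1361] [287.  337.7]
```

```bash
python3 -c "
from workcell import *
print(close_job())"
```

```text
the job is handed in; nothing more can be done
None
```

I handed the job in at 42 s, and no result came back: the can was last seen standing upright in the carton, and the module leans in the tray at about 68° with its head on the pegboard and its foot within a few mm of the lip, released. On the way I dropped the module once, about 10 cm, so it fell onto its side on the bench with its head end on the tray's front lip. I don't know whether that knock went over the 40 N limit.

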